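# Temperature check through the probe port of a lidded pot

## Task

Take the core temperature of the hot steel pot without opening it: lift off the upturned steel cup that caps the probe port in the lid and set it down gently, still upside down, wholly on the round cork trivet. Then take the probe thermometer out of its white stand and lower its thin steel probe upright through the port, without touching the port or the rest of the pot (hot metal spoils the reading), until about 7 cm of it is below the port's mouth. Finish while still holding the thermometer there, steady, upright and centred in the port, and leave the salt shaker and the spice jar where they stand.

Things in the scene. Friction and masses are not known exactly. Their poses are not given: they have to be found in the camera images.
- port (a point): centre of the mouth (upper edge) of the probe port in the pot's lid: a dark steel collar, 14 mm bore, 27 mm outside, standing 10 mm above the flat of the lid. The vertical bore is 14 mm long; below it the pot is empty down to its floor 105 mm under the mouth. z is up; the pot's centre lies 46 mm away along +x.
- pot: fixed lidded steel pot; origin under its centre, z up. 164 mm across, 173 mm at the rim; flat of the lid 100 mm above the table. Port axis at x -46 mm, black lid knob (27 mm across, 27 mm high) at x +12 mm. Loop handles on its +y and -y sides reach 115 mm from the centre at 74 mm height.
- cup_center (a point): centre (half-way up) of the loose steel cup, at first upside down on the lid round the port's collar, up to 5 mm off centre. 47 mm high, 62 mm across the mouth (below), 44 mm across the bottom (now on top), 53 mm half-way, 0.06 kg. z axis points to the mouth: down. Grip across its sides from above, closing along the pot's y: the lid knob is in the way along x.
- trivet_top (a point): centre of the upper face of a round cork trivet, fixed, 150 mm across, 10 mm thick, on the table to the left or the right of the pot; z is up.
- thermometer_body (a point): centre of the yellow thermometer case, upright in the stand at first. Case 26 mm wide (point x), 66 mm high (y), 17 mm thick (z): close the fingers along z on its wide faces. y runs from probe tip to case top: up. The probe, 3.6 mm thick, 112 mm long, leaves the middle of the case's underside, 33 mm below this point; its tip is 145 mm below. Loose, 0.05 kg.
- probe_mid (a point): point on the axis of the thermometer's steel probe, 70 mm above its tip (75 mm below the centre of the case); same axes as thermometer_body.
- probe_tip (a point): lower end of the thermometer's steel probe, on its axis; same axes as thermometer_body.
- stand_mouth (a point): centre of the top of the thermometer's stand, 118 mm above the table: an upright white tube, 30 mm across and 20 mm bore at the top, 13 mm bore further down, on a steel foot 88 mm across; fixed, on the other side of the pot from the trivet. The case rests on the tube, the probe hangs inside: it must rise straight by 115 mm to come free. z is up.
- salt_center (a point): centre of a loose salt shaker with a grey top (44 mm across, 90 mm high) that stands behind the pot; z is up. To be left alone.
- spice_center (a point): centre of a loose spice jar with a red cap (45 mm across, 108 mm high) that stands behind the pot; z is up. To be left alone.
There are look-alikes about, which are no part of the job. What is shaped like the part that bears cup_center but green is not meant.

How it is judged (in metres and radians):
On the way, in this order (a step that is already met when the one before it is completed fails the run):
1. the cup stands upside down on the trivet, let go (horizontal distance between cup_center and trivet_top below 0.044 m and height (world z) of cup_center between 0.026 and 0.04 m and angle between cup_center's own z axis and vertical above 3 rad and contact force between the fingers and cap_cup below 0.1 N and linear speed of cap_cup below 0.02 m/s), for 0.3 s.
2. the thermometer is lifted clear out of its stand (z of probe_tip in the frame of stand_mouth above 0.003 m and contact force between thermometer and the fingers above 1 N), for 0.1 s.
3. the probe hangs upright and centred in the port, about 7 cm deep, touching nothing (z of probe_tip in the frame of port between -0.085 and -0.055 m and horizontal distance between probe_mid and port below 0.004 m and horizontal distance between probe_tip and port below 0.008 m and angle between thermometer_body's own y axis and vertical below 0.087 rad and contact force between thermometer and pot below 0.1 N and contact force between thermometer and the fingers above 1 N and linear speed of thermometer below 0.02 m/s), for 0.5 s.
At the end, for the whole second after the job is handed in: Cup upside down, still, its centre within 44 mm of the trivet's. Thermometer held in the fingers, at rest, upright within 5 degrees, tip 55 to 85 mm below the port's mouth, probe within 4 mm of the port's axis at the mouth (tip within 8 mm), not touching the pot (all of step 1 and all of step 3); the arm keeps its last pose, push and grip.
It fails at once if the thermometer touches the pot or its port (more than 1 N) (contact force between thermometer and pot above 1 N).
It fails at once if the cup is dropped or slammed onto the trivet (more than 40 N) (contact force between cap_cup and trivet above 40 N).
It fails at once if the salt shaker is pushed more than 3 cm or knocked over (distance of salt_center from where it was at the start of the episode above 0.03 m or angle between salt_center's own z axis and vertical above 0.5 rad).
It fails at once if the spice jar is pushed more than 3 cm or knocked over (distance of spice_center from where it was at the start of the episode above 0.03 m or angle between spice_center's own z axis and vertical above 0.5 rad).
It also fails if it takes over 72 s, if anything falls off the work surface, if the arm or the gripper's body presses on something with over 40 N, if the wrist force passes 120 N, or if a joint passes its speed limit or range.

## Robot

A 6-joint arm with a two-finger parallel gripper is mounted at the origin on a cart in front of the work surface, level with it; the furniture and walls round the work are solid. World frame = base frame: x ahead of the robot, y to its left, z up, the work surface at z = 0. Lengths are in m, angles in degrees, forces in N, time in s.
With the tool pointing down it reaches from about 0.425 to 1.125 m from the base axis. Payload 14.9 kg.
Tool frame: the origin (TCP) lies at the very end of the fingers, on their centre line; the grasp point (between the pads) lies 19 mm behind it; x points along the fingers, y is the direction in which the jaws open and shut, and the axes are right-handed (so a half turn about x gives the same grasp; the last joint's range is limited). The gripper opens to 91 mm and grips with 3 to 60 N. Pads are 32 mm wide; open, the fingers measure 118 mm over their backs; the gripper's body (76 mm by 178 mm) begins 60 mm behind the grasp point.
Start: joints at [65.529, 21.709, 99.362, -0, 58.929, -1.908], TCP at [0.269, 0.646, 0.214] pointing down, gripper open.
Joint ranges: [-158.91, 158.91], [-42.39, 125.64], [0.06, 152.35], [-60.88, 240.88], [17.5, 164.5], [-176.32, 176.32]. Speed limits (degrees/s): [108.29, 108.29, 136.94, 180, 180, 180].

## Interface

Orientations are given as a 3x3 rotation matrix whose columns are the frame's x, y, z axes.
In Python, from bench import ctrl gives the robot as it stands. The module is installed in compiled form; this text tells all that it offers.
- The arm moves only by the shell command python3 -m inch 'ROWS' [FORCE]. ROWS is JSON, a list of rows, each an object of numbers: "x", "y", "z": the shift along the tool's x, y, z in mm; "ax", "ay", "az": the turn, a rotation vector about the tool's x, y, z in rad; "grip": the opening, from 0 (shut) to 1 (fully open). A call has 1 to 8 rows; each row is the pose to reach, as a shift and turn from the pose commanded when the call began, along the tool's axes at that moment; what a row does not reach only later rows make up. A row lasts 1/12 s, in which the tool goes at most 41.7 mm and 7.16 degrees, less where a joint would pass 70% of its speed; a pose out of reach is approached as far as the arm can. A call with a gripper value outside its range is refused whole. The fingers move at their own pace and stop on an object; FORCE is the grip in N (left out, the last holds). Time passes only in rows, so rows that repeat a pose let the fingers close. It gives the time, the measured TCP pose, the force and the opening at its end, in the units of the state.
- ctrl.get_state(): the state, without advancing time (a new reading comes with each control period).
- ctrl.get_image(name): name is "scene" or "side" or "wrist"; returns a dict with "color" (420x560x3 uint8, blue, green, red), "mtx" (3x3 intrinsics, pixels), "R" (3x3) and "t" (3): a world point X has camera coordinates R X + t. Camera axes: x right, y down, z forward; pixel columns grow to the right and rows downward; lengths in m; the calibration is good to about 2 mm. A picture is of the moment at which its call begins. There is no depth.
- ctrl.hand_in(): hands the job in, once; it reports no verdict.
The state is a dict: "time": time; "q": joint angles; "joint_vel": joint speeds; "tau": joint torques, N m; "eef_pos": TCP position; "tool_rot": TCP orientation; "force": force on the tool from outside, world axes, zero at the start; "wrist_torque": the same for the moment, N m; "width": finger opening in m.
Only numpy, scipy, OpenCV 4.12 (cv2) and the standard library are available. Lean on these libraries where they do the work, as an engineer would, in place of code of your own. Each camera call takes 0.05 s, during which the arm holds its last target.

## Working session

There is one attempt and no reset: what is moved stays moved. The work goes in short steps, Python scripts to look and compute and a shell command to move; the robot and the scene stay as the last step left them, time stands still between calls to the robot, and variables do not carry over. Pictures are saved under pics/ and viewed, and the job is handed in when it is done.

```bash
mkdir -p pics; python3 - <<'E'
from bench import ctrl
import cv2, numpy as np
s=ctrl.get_state(); print({k:np.round(v,3).tolist() for k,v in s.items()})
for n in ["scene","side","wrist"]:
    im=ctrl.get_image(n); cv2.imwrite(f"pics/{n}0.png",im["color"])
    C=-np.array(im["R"]).T@np.array(im["t"]); print(n,np.round(im["mtx"],1).tolist(),C.round(3),np.round(im["R"],3).tolist())
E
```

```text
{'time': 0.0, 'q': [65.528, 21.738, 99.395, -0.002, 58.929, -1.908], 'joint_vel': [0.073, 0.044, -0.065, -0.064, 0.043, 0.022], 'tau': [-0.001, -76.368, -43.442, 0.065, 0.042, -0.0], 'eef_pos': [0.268, 0.646, 0.213], 'tool_rot': [[-0.0, 0.384, 0.923], [-0.001, 0.923, -0.384], [-1.0, -0.001, -0.0]], 'force': [-0.419, -0.714, -0.017], 'wrist_torque': [0.052, -0.063, 0.003], 'width': 0.091}
scene [[396.0, 0.0, 275.7], [0.0, 396.0, 206.9], [0.0, 0.0, 1.0]] [ 0.007 -0.433  0.619] [[0.605, -0.796, 0.022], [-0.441, -0.357, -0.823], [0.663, 0.488, -0.567]]
side [[508.5, 0.0, 276.5], [0.0, 508.5, 206.4], [0.0, 0.0, 1.0]] [ 0.446 -1.266  0.857] [[0.992, -0.129, -0.01], [-0.073, -0.495, -0.866], [0.106, 0.859, -0.501]]
wrist [[315.4, 0.0, 277.4], [0.0, 315.4, 210.9], [0.0, 0.0, 1.0]] [0.2   0.675 0.383] [[0.383, 0.924, -0.001], [0.89, -0.369, 0.267], [0.246, -0.103, -0.964]]
```

View pics/scene0.png

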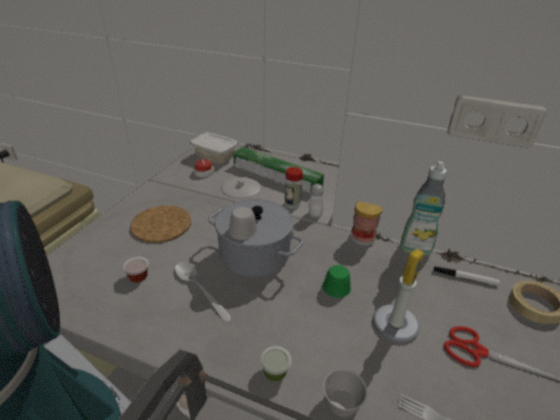

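View pics/side0.png

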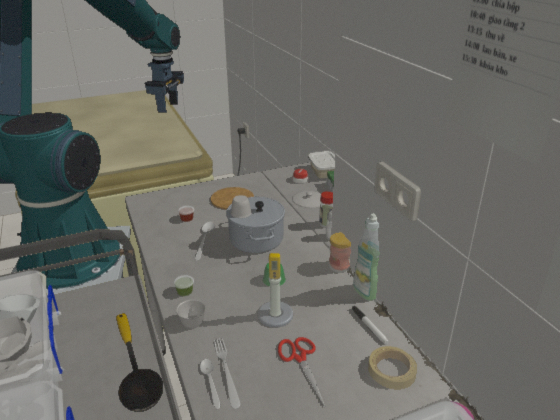

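View pics/wrist0.png

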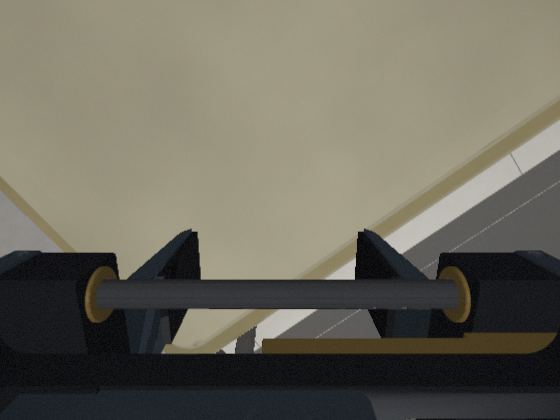

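```bash
cat > h.py <<'E'
import cv2, numpy as np
from bench import ctrl
def cam(n):
    im=ctrl.get_image(n); return im["color"],(np.array(im["mtx"]),np.array(im["R"]),np.array(im["t"]))
def ray(c,uv):
    K,R,t=c; d=R.T@np.linalg.inv(K)@np.array([uv[0],uv[1],1.]); return -R.T@t,d/np.linalg.norm(d)
def onz(c,uv,z):
    o,d=ray(c,uv); return o+d*(z-o[2])/d[2]
def proj(c,X):
    K,R,t=c; p=K@(R@np.asarray(X,float)+t); return p[:2]/p[2]
def tri(c1,a,c2,b):
    o1,d1=ray(c1,a);o2,d2=ray(c2,b)
    s=np.linalg.lstsq(np.stack([d1,-d2],1),o2-o1,rcond=None)[0]
    p,q=o1+s[0]*d1,o2+s[1]*d2; return (p+q)/2,np.linalg.norm(p-q)
def crop(im,x0,y0,x1,y1,f,name): cv2.imwrite("pics/"+name,cv2.resize(im[y0:y1,x0:x1],None,fx=f,fy=f,interpolation=cv2.INTER_CUBIC))
E
python3 - <<'E'
from h import *
a=cv2.imread("pics/scene0.png");b=cv2.imread("pics/side0.png")
crop(a,120,160,320,310,4,"c1.png");crop(b,200,160,350,270,5,"c2.png")
crop(a,360,230,460,350,5,"c3.png");crop(b,240,240,320,340,6,"c4.png")
E
```

```text
(no output)
```

View pics/c1.png

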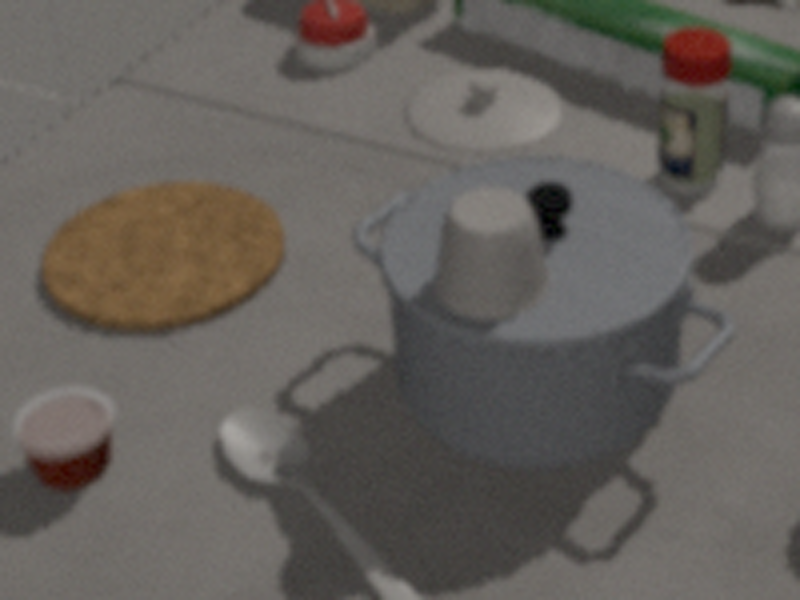

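View pics/c2.png

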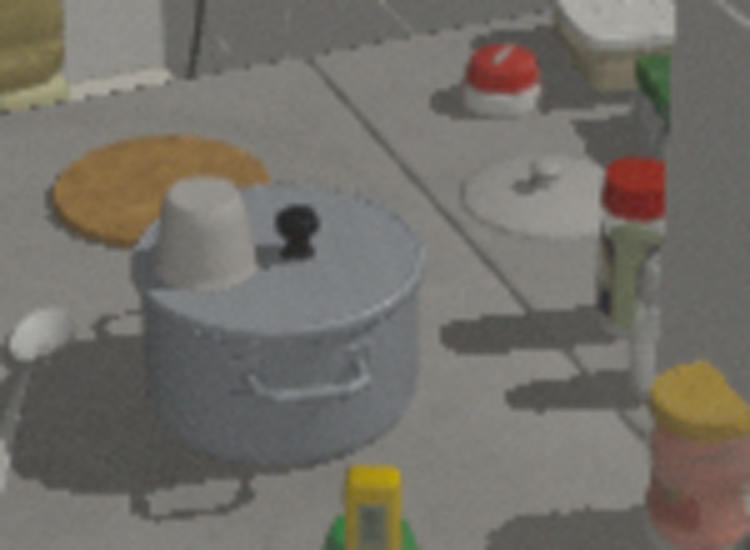

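View pics/c3.png

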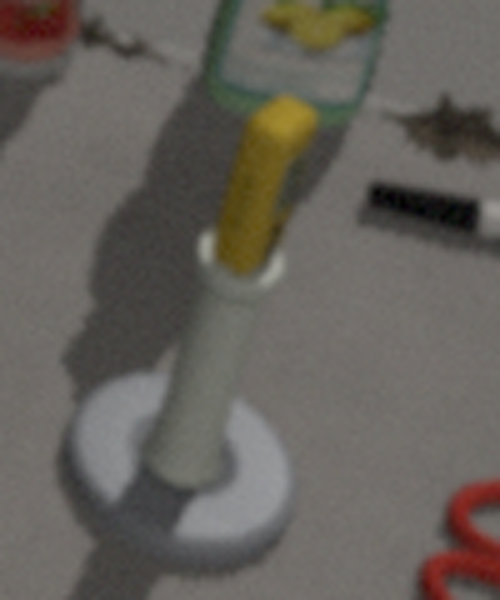

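View pics/c4.png

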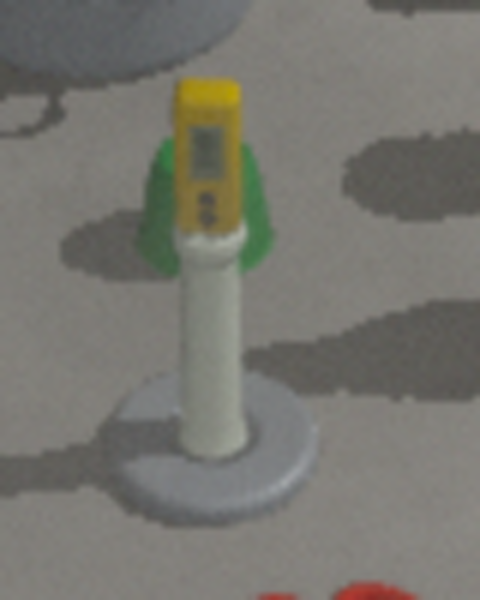

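Scene: the cup is on the pot at scene (242,222), the trivet at (161,223) and the thermometer at (412,265). Things that could be mistaken for the cup are the green upturned cup (337,281), the clear tumbler (345,393), and the white/red and white/green tubs (137,269), (276,363). The spare lid at (241,188) could pass for the pot's lid. I choose the grey cup on the pot lid; crop c1 confirms it.

```bash
cat > meas.py <<'E'
from h import *
from scipy.optimize import least_squares
def fitc(P):
    P=np.asarray(P)[:,:2]
    r=least_squares(lambda q:np.hypot(P[:,0]-q[0],P[:,1]-q[1])-q[2],[*P.mean(0),.05],loss='soft_l1',f_scale=.002)
    return r.x.round(4),np.sqrt(np.mean(r.fun**2)).round(4)
E
python3 - <<'E'
from meas import *
ims={}
for n in ["scene","side"]:
    im,c=cam(n);ims[n]=(im,c)
    hsv=cv2.cvtColor(im,cv2.COLOR_BGR2HSV)
    m=cv2.inRange(hsv,(8,90,60),(20,255,255)); m=cv2.morphologyEx(m,cv2.MORPH_OPEN,np.ones((3,3)))
    nn,l,st,ce=cv2.connectedComponentsWithStats(m)
    for i in range(1,nn):
        if st[i,4]>300: print(n,'trivet?',st[i],ce[i].round(1))
    roi=(120,190,210,250) if n=="scene" else (200,180,260,215)
    mm=np.zeros_like(m);mm[roi[1]:roi[3],roi[0]:roi[2]]=m[roi[1]:roi[3],roi[0]:roi[2]]
    ct=max(cv2.findContours(mm,0,cv2.CHAIN_APPROX_NONE)[0],key=cv2.contourArea)[:,0]
    ct=cv2.convexHull(ct)[:,0]
    print(n,fitc([onz(c,p,.010) for p in ct]))
    m=cv2.inRange(hsv,(20,130,60),(35,255,255))
    nn,l,st,ce=cv2.connectedComponentsWithStats(m)
    for i in range(1,nn):
        if st[i,4]>60: print(n,'yel',st[i],ce[i].round(1))
cs,cd=ims["scene"][1],ims["side"][1]
S=lambda x,y:(120+x/4-.375,160+y/4-.375); D=lambda x,y:(200+x/5-.4,160+y/5-.4)
print("cup top",onz(cs,S(494,208),.147),onz(cd,D(205,193),.147),tri(cs,S(494,208),cd,D(205,193)))
print("knob",tri(cs,S(551,200),cd,D(297,220)))
S3=lambda x,y:(360+x/5-.4,230+y/5-.4); D4=lambda x,y:(240+x/6-.42,240+y/6-.42)
print("therm top",tri(cs,S3(284,108),cd,D4(209,92)))
print("stand mouth",onz(cs,S3(242,262),.118),onz(cd,D4(210,238),.118))
print("foot", fitc([onz(cs,S3(*p),.008) for p in [(72,445),(100,390),(180,372),(270,430),(293,490),(270,550),(80,505)]]))
E
```

```text
scene trivet? [ 131  206   60   36 1678] [160.3 223.6]
scene (array([0.4798, 0.2759, 0.0747]), np.float64(0.0009))
scene yel [356 202  25  16 262] [367.4 210. ]
scene yel [414 231  20   8  99] [423.8 233.9]
scene yel [404 250  19  34 366] [411.8 265.7]
side trivet? [211 187  42  22 503] [227.8 196.1]
side (array([0.4816, 0.2711, 0.0749]), np.float64(0.0018))
side yel [331 233  20  14 176] [339.7 239.7]
side yel [269 253  11  24 146] [274.4 261.5]
side yel [116 313  16  30 282] [123.9 327.2]
cup top [0.50289189 0.01509662 0.147     ] [0.50085219 0.01325122 0.147     ] (array([0.50114814, 0.01344955, 0.14772639]), np.float64(0.0015829552143154723))
knob (array([0.55399353, 0.01923592, 0.12183852]), np.float64(0.0009611644481047244))
therm top (array([ 0.55779183, -0.32388615,  0.18293584]), np.float64(0.0051989071467690075))
stand mouth [ 0.55375368 -0.32476931  0.118     ] [ 0.55505856 -0.33364812  0.118     ]
foot (array([ 0.5535, -0.324 ,  0.0442]), np.float64(0.0025))
```

```bash
python3 - <<'E'
from meas import *
_,cs=cam("scene");_,cd=cam("side")
S=lambda x,y:(120+x/4-.375,160+y/4-.375); D=lambda x,y:(200+x/5-.4,160+y/5-.4)
L=[onz(cs,S(*p),.074) for p in [(360,238),(366,250),(390,212)]];R=[onz(cs,S(*p),.074) for p in [(730,330),(690,374),(716,350)]]
print(np.round(L,3),np.round(R,3))
print("side h",[onz(cd,D(*p),.074).round(3) for p in [(262,392),(366,380),(315,388)]])
print("rim scene",fitc([onz(cs,S(*p),.1) for p in [(382,230),(390,205),(430,172),(480,162),(560,160),(620,172),(670,203),(695,240),(690,275),(660,308),(620,328),(580,337)]]))
print("rim side",fitc([onz(cd,D(*p),.1) for p in [(135,265),(150,290),(180,315),(230,330),(290,332),(350,320),(400,290),(423,250),(415,222),(390,200),(340,184)]]))
# base knob at lid: 
print("knob base",onz(cs,S(551,232),.1),onz(cd,D(296,253),.1))
E
```

```text
[[0.509 0.125 0.074]
 [0.502 0.114 0.074]
 [0.538 0.129 0.074]] [[ 0.574 -0.089  0.074]
 [ 0.531 -0.093  0.074]
 [ 0.555 -0.092  0.074]]
side h [array([ 0.522, -0.087,  0.074]), array([ 0.581, -0.083,  0.074]), array([ 0.552, -0.087,  0.074])]
rim scene (array([0.5408, 0.021 , 0.0869]), np.float64(0.0026))
rim side (array([0.5433, 0.0206, 0.087 ]), np.float64(0.0021))
knob base [0.55474474 0.02003977 0.1       ] [0.55249177 0.01767849 0.1       ]
```

```bash
python3 -m inch '[{"x":-20,"y":-30,"z":28},{"x":-40,"y":-60,"z":56},{"x":-47,"y":-90,"z":84},{"x":-47,"y":-120,"z":112},{"x":-47,"y":-150,"z":140},{"x":-47,"y":-180,"z":167},{"x":-47,"y":-210,"z":195},{"x":-47,"y":-240,"z":223}]' 30
python3 -m inch '[{"y":-30,"z":28},{"y":-60,"z":56},{"y":-90,"z":84},{"y":-120,"z":112},{"y":-150,"z":140},{"y":-180,"z":167},{"y":-210,"z":195},{"y":-240,"z":223}]'
python3 -m inch '[{"ax":-0.12,"y":-14,"z":12},{"ax":-0.24,"y":-14,"z":12},{"ax":-0.36,"y":-14,"z":12},{"ax":-0.48,"y":-14,"z":12},{"ax":-0.52,"y":-14,"z":12},{"ax":-0.52,"y":-14,"z":12}]'
```

```text
$[0]: bad value
$[0]: bad value
$[0]: bad value
```

```bash
python3 -m inch '[{"x":-20,"y":-30,"z":28,"ax":0,"ay":0,"az":0,"grip":1}]' 30; python3 -m inch '[{"x":0,"y":0,"z":0,"grip":1}]'
```

```text
time: 0.43
eef_pos: [0.2799, 0.613, 0.229]
tool_rot: [[-0.002, 0.382, 0.924], [-0.003, 0.924, -0.382], [-1.0, -0.003, -0.001]]
force: [0.5, -0.3, 0.3]
width: 0.0907$[0]: bad value
```

```bash
python3 -m inch '[{"x":-20,"y":-30,"z":28,"ax":0,"ay":0,"az":0,"grip":1},{"x":-27,"y":-60,"z":56,"ax":0,"ay":0,"az":0,"grip":1},{"x":-27,"y":-90,"z":84,"ax":0,"ay":0,"az":0,"grip":1},{"x":-27,"y":-120,"z":112,"ax":0,"ay":0,"az":0,"grip":1},{"x":-27,"y":-150,"z":140,"ax":0,"ay":0,"az":0,"grip":1},{"x":-27,"y":-180,"z":168,"ax":0,"ay":0,"az":0,"grip":1},{"x":-27,"y":-210,"z":195,"ax":0,"ay":0,"az":0,"grip":1},{"x":-27,"y":-240,"z":223,"ax":0,"ay":0,"az":0,"grip":1}]'
python3 -m inch '[{"x":0,"y":-30,"z":28,"ax":0,"ay":0,"az":0,"grip":1},{"x":0,"y":-60,"z":56,"ax":0,"ay":0,"az":0,"grip":1},{"x":0,"y":-90,"z":84,"ax":0,"ay":0,"az":0,"grip":1},{"x":0,"y":-120,"z":112,"ax":0,"ay":0,"az":0,"grip":1},{"x":0,"y":-150,"z":140,"ax":0,"ay":0,"az":0,"grip":1},{"x":0,"y":-180,"z":168,"ax":0,"ay":0,"az":0,"grip":1},{"x":0,"y":-200,"z":190,"ax":0,"ay":0,"az":0,"grip":1},{"x":0,"y":-220,"z":205,"ax":0,"ay":0,"az":0,"grip":1}]'
```

```text
time: 1.1
eef_pos: [0.3957, 0.3023, 0.2594]
tool_rot: [[0.0, 0.383, 0.924], [0.0, 0.924, -0.383], [-1.0, 0.0, 0.0]]
force: [0.9, -0.3, -0.4]
width: 0.0912
time: 1.77
eef_pos: [0.5014, 0.02, 0.2595]
tool_rot: [[0.001, 0.385, 0.923], [-0.0, 0.923, -0.385], [-1.0, 0.0, 0.001]]
force: [0.1, 0.3, -0.6]
width: 0.0913
```

```bash
python3 -m inch '[{"x":0,"y":0,"z":0,"ax":-0.12,"ay":0,"az":0,"grip":1},{"x":0,"y":0,"z":0,"ax":-0.24,"ay":0,"az":0,"grip":1},{"x":0,"y":0,"z":0,"ax":-0.36,"ay":0,"az":0,"grip":1},{"x":0,"y":0,"z":0,"ax":-0.48,"ay":0,"az":0,"grip":1},{"x":0,"y":0,"z":0,"ax":-0.52,"ay":0,"az":0,"grip":1},{"x":0,"y":0,"z":0,"ax":-0.52,"ay":0,"az":0,"grip":1}]'
python3 - <<'E'
from h import *
im,c=cam("wrist");cv2.imwrite("pics/w1.png",im)
E
```

```text
time: 2.27
eef_pos: [0.5004, 0.0223, 0.2592]
tool_rot: [[0.0, -0.128, 0.992], [0.0, 0.992, 0.128], [-1.0, 0.0, 0.0]]
force: [0.7, 0.1, -0.0]
width: 0.0914
```

View pics/w1.png

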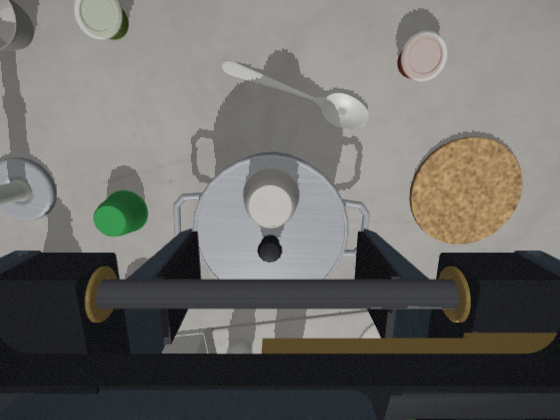

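The wrist view shows the cup top at (270,204), the knob at (270,248), the pot handles at (187,214) and (358,226), the trivet at (466,190) and the stand foot at (20,190).

```bash
python3 - <<'E'
from meas import *
im,c=cam("wrist")
crop(im,180,140,380,290,4,"w1c.png")
hsv=cv2.cvtColor(im,cv2.COLOR_BGR2HSV)
m=cv2.inRange(hsv,(8,90,60),(20,255,255)); m[:,:400]=0; m[250:]=0
ct=cv2.convexHull(max(cv2.findContours(m,0,cv2.CHAIN_APPROX_NONE)[0],key=cv2.contourArea))[:,0]
print("trivet",fitc([onz(c,p,.01) for p in ct]))
E
```

```text
trivet (array([0.4835, 0.277 , 0.0743]), np.float64(0.0006))
```

View pics/w1c.png

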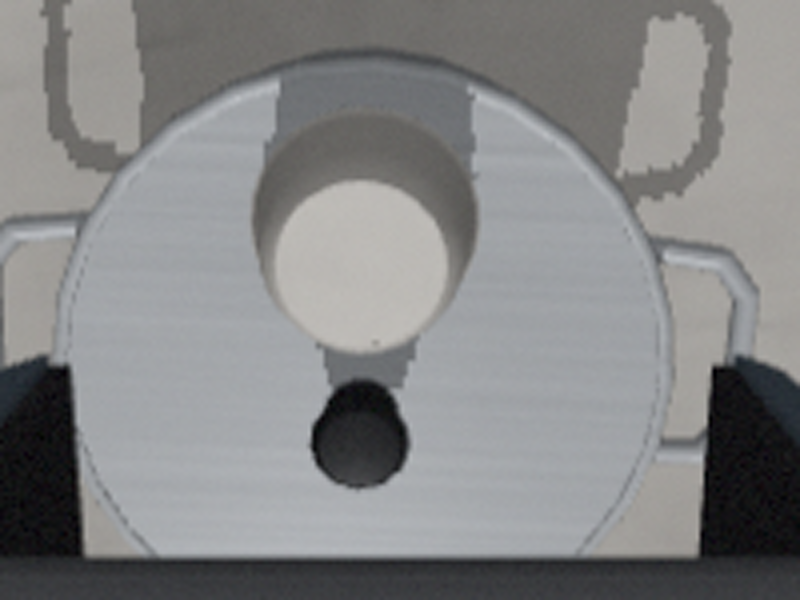

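```bash
python3 - <<'E'
from meas import *
im,c=cam("wrist"); s=ctrl.get_state()
S=lambda x,y:(180+x/4-.375,140+y/4-.375)
print("cup top",fitc([onz(c,S(*p),.147) for p in [(274,267),(285,230),(320,192),(362,180),(405,190),(440,225),(450,265),(435,310),(400,342),(362,352),(315,338),(287,310)]]))
print("cup mouth",fitc([onz(c,S(*p),.1) for p in [(254,215),(270,165),(300,130),(340,113),(362,111),(400,117),(440,140),(470,180),(478,215)]]))
print("knob top",fitc([onz(c,S(*p),.127) for p in [(313,440),(325,472),(360,488),(395,472),(408,440)]]))
for z in(.1,.103): print("rim",fitc([onz(c,S(*p),z) for p in [(58,350),(72,255),(110,175),(180,110),(270,62),(350,49),(440,60),(540,100),(620,180),(665,265),(671,350),(655,430),(620,510)]]))
print("handles",[onz(c,S(*p),.074).round(4) for p in [(5,225),(0,300),(735,265),(755,300)]])
print("knob base",onz(c,S(362,395),.1))
print(s["eef_pos"],s["q"])
E
```

```text
cup top (array([0.501 , 0.0159, 0.0203]), np.float64(0.0003))
cup mouth (array([0.501 , 0.0158, 0.0299]), np.float64(0.0002))
knob top (array([0.5528, 0.0211, 0.0122]), np.float64(0.0002))
rim (array([0.5394, 0.0203, 0.0844]), np.float64(0.0005))
rim (array([0.5383, 0.0202, 0.0836]), np.float64(0.0005))
handles [array([ 0.5204, -0.0872,  0.074 ]), array([ 0.5432, -0.0876,  0.074 ]), array([0.5059, 0.1239, 0.074 ]), array([0.5156, 0.1318, 0.074 ])]
knob base [0.54964035 0.02054807 0.1       ]
[0.5004244  0.02235622 0.2592414 ] [-1.09155702e-01  1.65298634e-02  1.20337034e+02  2.36042333e-03
  5.96414608e+01 -9.72291509e+01]
```

```bash
python3 -m inch '[{"x":30,"y":-6.5,"z":0,"ax":0,"ay":0,"az":0,"grip":1},{"x":60,"y":-6.5,"z":0,"ax":0,"ay":0,"az":0,"grip":1},{"x":90,"y":-6.5,"z":0,"ax":0,"ay":0,"az":0,"grip":1},{"x":115,"y":-6.5,"z":0,"ax":0,"ay":0,"az":0,"grip":1},{"x":135,"y":-6.5,"z":0,"ax":0,"ay":0,"az":0,"grip":1},{"x":146,"y":-6.5,"z":0,"ax":0,"ay":0,"az":0,"grip":1},{"x":152,"y":-6.5,"z":0,"ax":0,"ay":0,"az":0,"grip":1},{"x":152,"y":-6.5,"z":0,"ax":0,"ay":0,"az":0,"grip":1}]' 30
python3 - <<'E'
from h import *
im,c=cam("scene");crop(im,160,140,320,280,5,"s2.png")
E
```

```text
time: 3.08
eef_pos: [0.501, 0.0159, 0.1066]
tool_rot: [[-0.001, -0.125, 0.992], [0.0, 0.992, 0.125], [-1.0, 0.0, -0.001]]
force: [1.1, 0.1, -0.0]
width: 0.0912
```

View pics/s2.png

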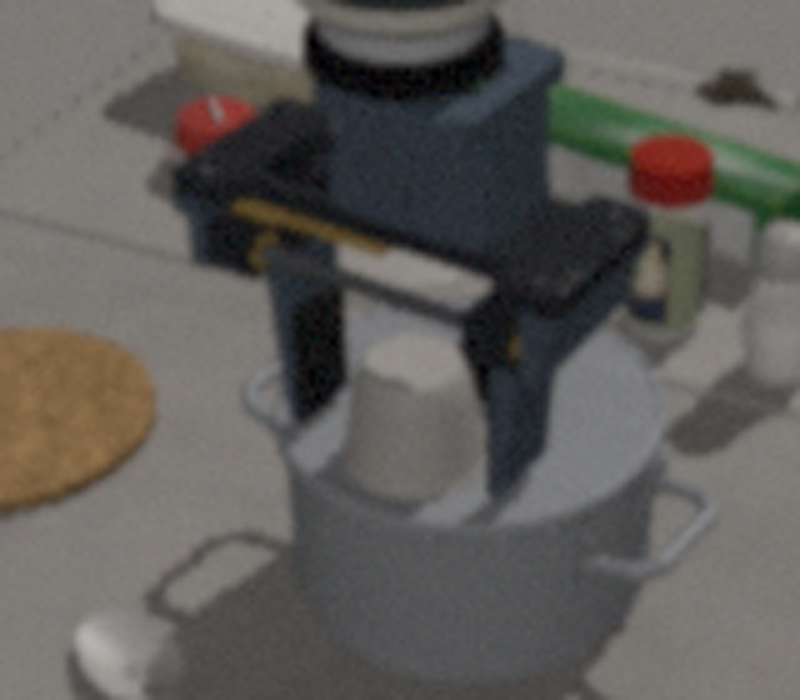

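The fingers straddle the cup. I'll close on it now.

```bash
python3 -m inch '[{"x":0,"y":0,"z":0,"ax":0,"ay":0,"az":0,"grip":0.5},{"x":0,"y":0,"z":0,"ax":0,"ay":0,"az":0,"grip":0.4},{"x":0,"y":0,"z":0,"ax":0,"ay":0,"az":0,"grip":0.3},{"x":0,"y":0,"z":0,"ax":0,"ay":0,"az":0,"grip":0.3},{"x":0,"y":0,"z":0,"ax":0,"ay":0,"az":0,"grip":0.3},{"x":0,"y":0,"z":0,"ax":0,"ay":0,"az":0,"grip":0.3},{"x":0,"y":0,"z":0,"ax":0,"ay":0,"az":0,"grip":0.3}]' 25
python3 -m inch '[{"x":0,"y":0,"z":0,"ax":0,"ay":0,"az":0,"grip":0.3},{"x":0,"y":0,"z":0,"ax":0,"ay":0,"az":0,"grip":0.3},{"x":0,"y":0,"z":0,"ax":0,"ay":0,"az":0,"grip":0.3}]'
```

```text
time: 3.72
eef_pos: [0.5014, 0.0159, 0.1074]
tool_rot: [[0.0, -0.126, 0.992], [-0.0, 0.992, 0.126], [-1.0, -0.0, 0.0]]
force: [-0.7, 0.2, 1.7]
width: 0.0571
time: 3.97
eef_pos: [0.5014, 0.0159, 0.1074]
tool_rot: [[0.0, -0.126, 0.992], [-0.0, 0.992, 0.126], [-1.0, -0.0, 0.0]]
force: [-0.1, 0.7, 4.4]
width: 0.0571
```

```bash
python3 -m inch '[{"x":-4,"y":0,"z":0,"ax":0,"ay":0,"az":0,"grip":0.3},{"x":-10,"y":0,"z":0,"ax":0,"ay":0,"az":0,"grip":0.3},{"x":-20,"y":0,"z":0,"ax":0,"ay":0,"az":0,"grip":0.3},{"x":-35,"y":0,"z":0,"ax":0,"ay":0,"az":0,"grip":0.3},{"x":-50,"y":0,"z":0,"ax":0,"ay":0,"az":0,"grip":0.3},{"x":-60,"y":0,"z":0,"ax":0,"ay":0,"az":0,"grip":0.3},{"x":-60,"y":0,"z":0,"ax":0,"ay":0,"az":0,"grip":0.3}]'
python3 - <<'E'
from h import *
im,c=cam("scene");crop(im,160,120,320,280,4,"s3.png")
im,c=cam("wrist");cv2.imwrite("pics/w3.png",im)
E
```

```text
time: 4.55
eef_pos: [0.5025, 0.0159, 0.1697]
tool_rot: [[0.003, -0.126, 0.992], [-0.0, 0.992, 0.126], [-1.0, -0.001, 0.003]]
force: [0.1, 0.1, -0.2]
width: 0.0572
```

View pics/s3.png

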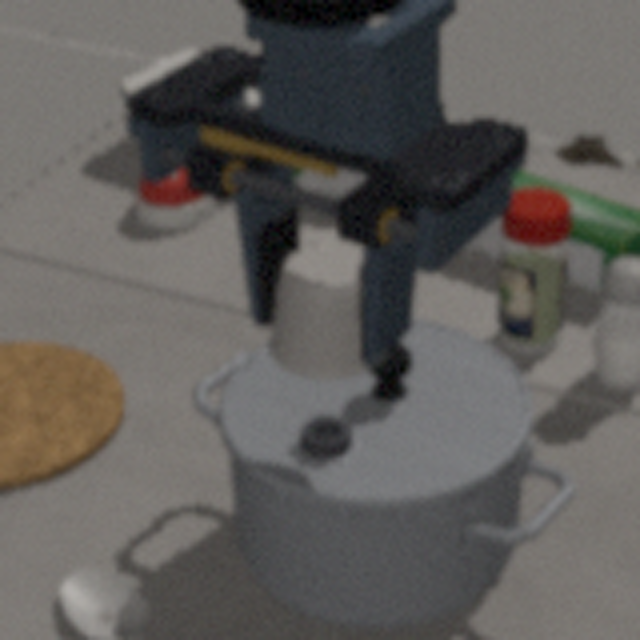

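View pics/w3.png

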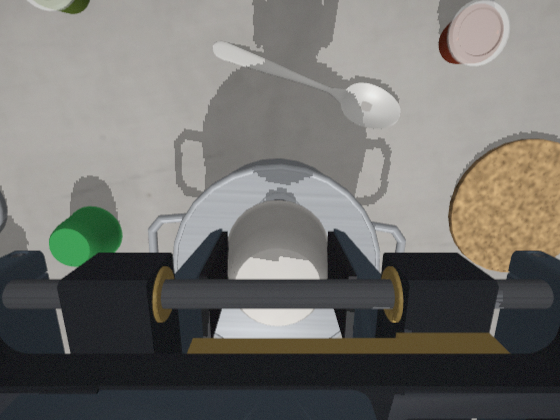

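```bash
python3 -m inch '[{"x":0,"y":20,"z":1,"ax":0,"ay":0,"az":0,"grip":0.3},{"x":0,"y":55,"z":3,"ax":0,"ay":0,"az":0,"grip":0.3},{"x":0,"y":95,"z":5,"ax":0,"ay":0,"az":0,"grip":0.3},{"x":0,"y":135,"z":7,"ax":0,"ay":0,"az":0,"grip":0.3},{"x":0,"y":175,"z":9,"ax":0,"ay":0,"az":0,"grip":0.3},{"x":0,"y":215,"z":11,"ax":0,"ay":0,"az":0,"grip":0.3},{"x":0,"y":245,"z":12,"ax":0,"ay":0,"az":0,"grip":0.3},{"x":0,"y":260,"z":13,"ax":0,"ay":0,"az":0,"grip":0.3}]'
python3 -m inch '[{"x":20,"y":0,"z":0,"ax":0,"ay":0,"az":0,"grip":0.3},{"x":50,"y":0,"z":0,"ax":0,"ay":0,"az":0,"grip":0.3},{"x":80,"y":0,"z":0,"ax":0,"ay":0,"az":0,"grip":0.3},{"x":105,"y":0,"z":0,"ax":0,"ay":0,"az":0,"grip":0.3},{"x":125,"y":0,"z":0,"ax":0,"ay":0,"az":0,"grip":0.3},{"x":134,"y":0,"z":0,"ax":0,"ay":0,"az":0,"grip":0.3},{"x":139,"y":0,"z":0,"ax":0,"ay":0,"az":0,"grip":0.3},{"x":139,"y":0,"z":0,"ax":0,"ay":0,"az":0,"grip":0.3}]'
```

```text
time: 5.32
eef_pos: [0.4804, 0.2783, 0.1662]
tool_rot: [[-0.001, -0.128, 0.992], [-0.0, 0.992, 0.128], [-1.0, -0.0, -0.001]]
force: [-0.2, -0.3, -0.5]
width: 0.0568
time: 5.98
eef_pos: [0.481, 0.2752, 0.0274]
tool_rot: [[-0.001, -0.126, 0.992], [-0.001, 0.992, 0.126], [-1.0, -0.001, -0.001]]
force: [0.9, 0.7, -0.8]
width: 0.0571
```

```bash
python3 -m inch '[{"x":2,"y":0,"z":0,"ax":0,"ay":0,"az":0,"grip":0.3},{"x":4,"y":0,"z":0,"ax":0,"ay":0,"az":0,"grip":0.3},{"x":6,"y":0,"z":0,"ax":0,"ay":0,"az":0,"grip":0.3},{"x":7.5,"y":0,"z":0,"ax":0,"ay":0,"az":0,"grip":0.3},{"x":8.5,"y":0,"z":0,"ax":0,"ay":0,"az":0,"grip":0.3},{"x":8.5,"y":0,"z":0,"ax":0,"ay":0,"az":0,"grip":0.3}]'
python3 - <<'E'
from h import *
im,c=cam("scene");crop(im,90,130,250,250,5,"s4.png")
im,c=cam("side");crop(im,190,130,300,220,6,"s5.png")
E
```

```text
time: 6.48
eef_pos: [0.4814, 0.2754, 0.0197]
tool_rot: [[0.0, -0.126, 0.992], [0.0, 0.992, 0.126], [-1.0, 0.0, 0.0]]
force: [-0.1, -0.3, -0.2]
width: 0.0571
```

View pics/s4.png

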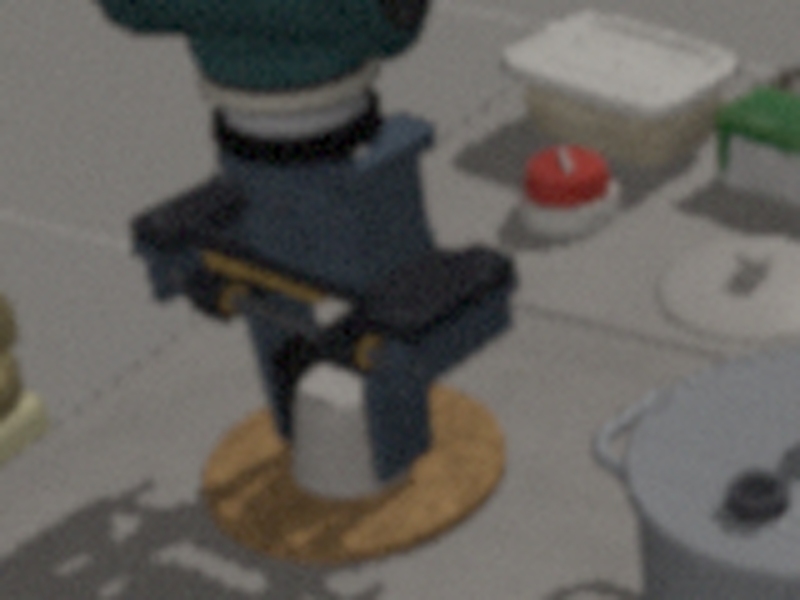

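The cup is centred on the trivet and a hair above it. I'll lower it until it makes contact.

```bash
python3 -m inch '[{"x":0.8,"y":0,"z":0,"ax":0,"ay":0,"az":0,"grip":0.3},{"x":1.6,"y":0,"z":0,"ax":0,"ay":0,"az":0,"grip":0.3},{"x":2.2,"y":0,"z":0,"ax":0,"ay":0,"az":0,"grip":0.3},{"x":2.2,"y":0,"z":0,"ax":0,"ay":0,"az":0,"grip":0.3}]'
python3 -m inch '[{"x":0.5,"y":0,"z":0,"ax":0,"ay":0,"az":0,"grip":0.3},{"x":1,"y":0,"z":0,"ax":0,"ay":0,"az":0,"grip":0.3},{"x":1,"y":0,"z":0,"ax":0,"ay":0,"az":0,"grip":0.3}]'
```

```text
time: 6.92
eef_pos: [0.4814, 0.2755, 0.0175]
tool_rot: [[-0.0, -0.126, 0.992], [-0.0, 0.992, 0.126], [-1.0, -0.0, -0.0]]
force: [-0.6, -0.7, 1.2]
width: 0.0568
time: 7.17
eef_pos: [0.4815, 0.2755, 0.0171]
tool_rot: [[-0.0, -0.126, 0.992], [-0.0, 0.992, 0.126], [-1.0, -0.0, -0.0]]
force: [-5.3, -2.7, 16.1]
width: 0.0569
```

```bash
python3 -m inch '[{"x":-0.8,"y":0,"z":0,"ax":0,"ay":0,"az":0,"grip":0.55},{"x":-0.8,"y":0,"z":0,"ax":0,"ay":0,"az":0,"grip":0.62},{"x":-0.8,"y":0,"z":0,"ax":0,"ay":0,"az":0,"grip":0.68},{"x":-0.8,"y":0,"z":0,"ax":0,"ay":0,"az":0,"grip":0.74},{"x":-0.8,"y":0,"z":0,"ax":0,"ay":0,"az":0,"grip":0.82},{"x":-0.8,"y":0,"z":0,"ax":0,"ay":0,"az":0,"grip":0.9},{"x":-0.8,"y":0,"z":0,"ax":0,"ay":0,"az":0,"grip":0.9},{"x":-0.8,"y":0,"z":0,"ax":0,"ay":0,"az":0,"grip":0.9}]'
python3 -m inch '[{"x":-10,"y":0,"z":0,"ax":0,"ay":0,"az":0,"grip":0.95},{"x":-30,"y":0,"z":0,"ax":0,"ay":0,"az":0,"grip":1},{"x":-60,"y":0,"z":0,"ax":0,"ay":0,"az":0,"grip":1},{"x":-95,"y":0,"z":0,"ax":0,"ay":0,"az":0,"grip":1},{"x":-130,"y":0,"z":0,"ax":0,"ay":0,"az":0,"grip":1},{"x":-165,"y":0,"z":0,"ax":0,"ay":0,"az":0,"grip":1},{"x":-200,"y":0,"z":0,"ax":0,"ay":0,"az":0,"grip":1},{"x":-235,"y":0,"z":0,"ax":0,"ay":0,"az":0,"grip":1}]'
python3 - <<'E'
from h import *
im,c=cam("wrist");cv2.imwrite("pics/w6.png",im)
E
```

```text
time: 7.83
eef_pos: [0.4814, 0.2754, 0.0172]
tool_rot: [[-0.0, -0.126, 0.992], [-0.0, 0.992, 0.126], [-1.0, -0.0, -0.0]]
force: [0.5, 0.3, 0.5]
width: 0.0816
time: 8.5
eef_pos: [0.481, 0.2752, 0.2549]
tool_rot: [[0.001, -0.126, 0.992], [0.0, 0.992, 0.126], [-1.0, 0.0, 0.001]]
force: [0.5, -0.0, 0.3]
width: 0.0913
```

View pics/w6.png

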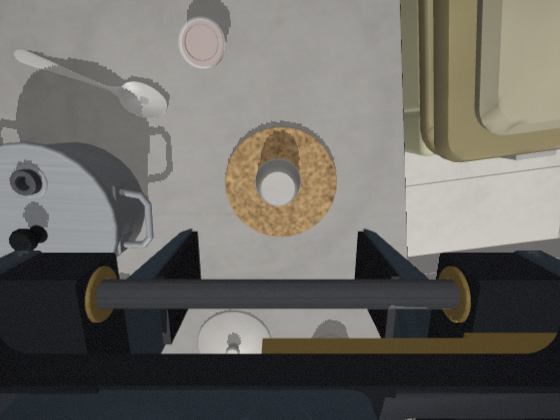

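The cup is upside down and centred on the trivet (wrist view (279,180)), and the port is now visible at (27,181). Next I'll go over the port to measure it.

```bash
python3 -m inch '[{"x":0,"y":-25,"z":0,"ax":0,"ay":0,"az":0,"grip":1},{"x":0,"y":-60,"z":0,"ax":0,"ay":0,"az":0,"grip":1},{"x":0,"y":-100,"z":0,"ax":0,"ay":0,"az":0,"grip":1},{"x":0,"y":-140,"z":0,"ax":0,"ay":0,"az":0,"grip":1},{"x":0,"y":-180,"z":0,"ax":0,"ay":0,"az":0,"grip":1},{"x":0,"y":-220,"z":0,"ax":0,"ay":0,"az":0,"grip":1},{"x":0,"y":-250,"z":0,"ax":0,"ay":0,"az":0,"grip":1},{"x":0,"y":-262,"z":0,"ax":0,"ay":0,"az":0,"grip":1}]'
python3 -m inch '[{"x":0,"y":0,"z":0,"ax":0,"ay":0,"az":0,"grip":1},{"x":0,"y":0,"z":0,"ax":0,"ay":0,"az":0,"grip":1}]'
python3 - <<'E'
from h import *
for n in ("wrist","scene","side"):
    im,c=cam(n);cv2.imwrite(f"pics/{n}7.png",im); np.savez(f"{n}7.npz",K=c[0],R=c[1],t=c[2])
    if n=="wrist": crop(im,180,120,380,290,4,"w7c.png")
    if n=="scene": crop(im,210,190,310,265,8,"s7c.png")
    if n=="side": crop(im,220,180,300,240,8,"d7c.png")
E
```

```text
time: 9.22
eef_pos: [0.5144, 0.0124, 0.2529]
tool_rot: [[0.001, -0.124, 0.992], [-0.0, 0.992, 0.124], [-1.0, -0.001, 0.001]]
force: [0.8, 1.1, 0.7]
width: 0.0912
time: 9.38
eef_pos: [0.5143, 0.0155, 0.2525]
tool_rot: [[0.0, -0.125, 0.992], [0.0, 0.992, 0.125], [-1.0, 0.0, 0.0]]
force: [-0.7, -0.3, -0.4]
width: 0.0912
```

View pics/w7c.png

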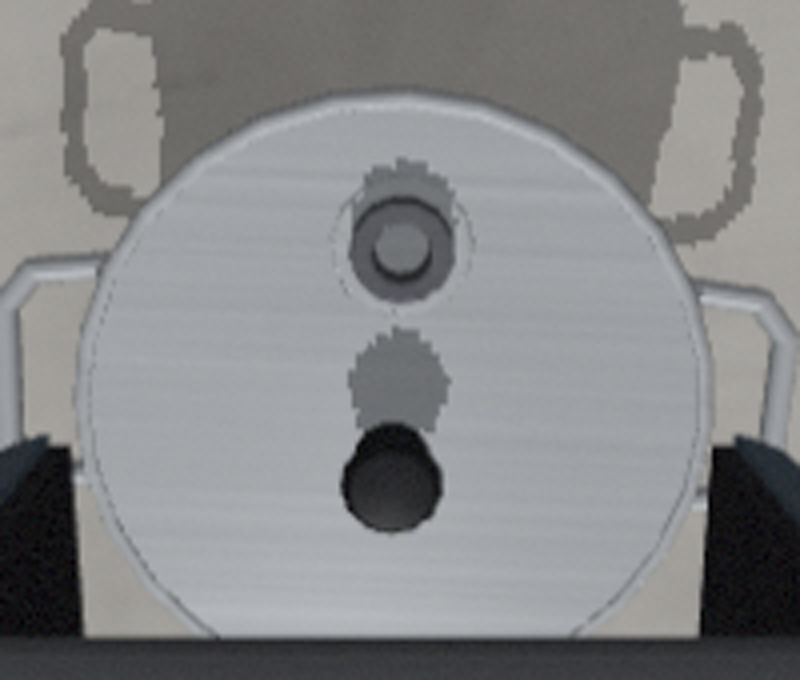

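View pics/s7c.png

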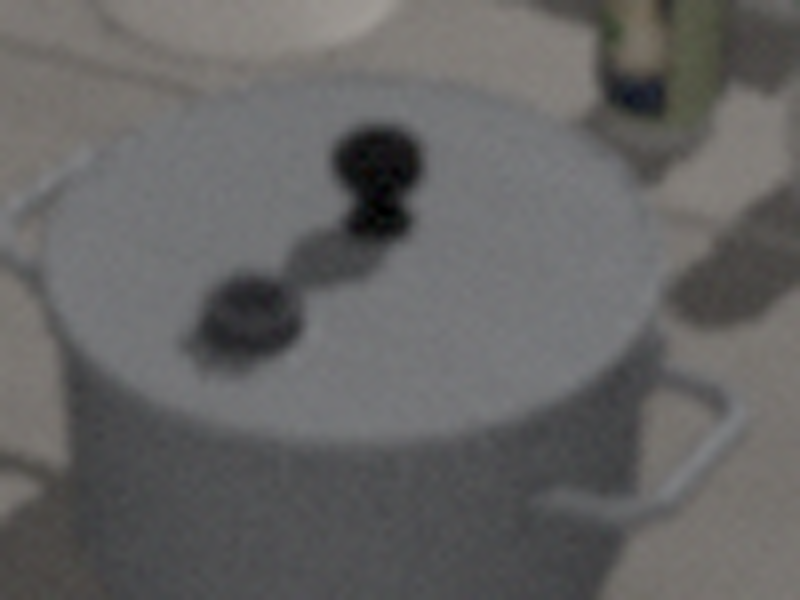

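View pics/d7c.png

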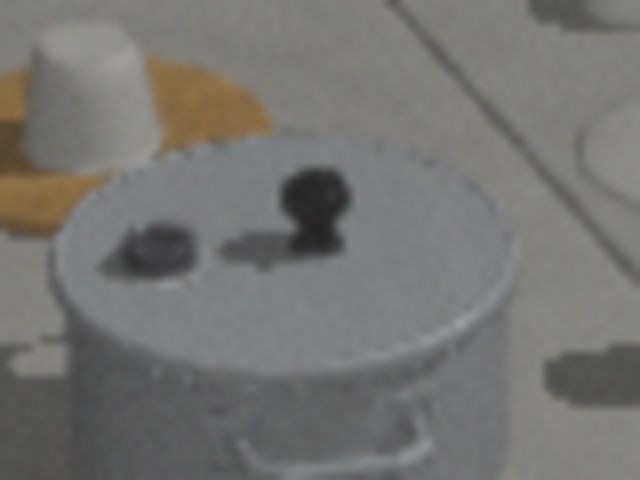

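```bash
python3 - <<'E'
from meas import *
L=lambda n:tuple(np.load(n+"7.npz")[k] for k in "KRt")
c=L("wrist"); S=lambda x,y:(180+x/4-.375,120+y/4-.375)
print("collar",fitc([onz(c,S(*p),.11) for p in [(350,250),(455,250),(402,302),(365,287),(440,287)]]))
print("bore",fitc([onz(c,S(*p),.11) for p in [(372,250),(434,250),(402,283),(402,220)]]))
print("knob",fitc([onz(c,S(*p),.127) for p in [(342,485),(443,485),(392,533),(358,520),(428,518)]]))
im=cv2.imread("pics/wrist7.png")
# stand
cs=L("scene");cd=L("side")
print("port scene",onz(cs,(210+254/8-.44,190+306/8-.44),.11),"side",onz(cd,(220+163/8-.44,180+243/8-.44),.11))
E
```

```text
collar (array([0.4967, 0.0164, 0.0132]), np.float64(0.0))
bore (array([0.4969, 0.0166, 0.0079]), np.float64(0.0001))
knob (array([0.5528, 0.0209, 0.0126]), np.float64(0.0001))
port scene [0.49504664 0.01450835 0.11      ] side [0.49702183 0.01021914 0.11      ]
```

```bash
python3 - <<'E'
from meas import *
L=lambda n:tuple(np.load(n+"7.npz")[k] for k in "KRt")
cs=L("scene");cd=L("side")
print("bottle base",onz(cs,(418,258),0),onz(cd,(366,297),0),"top",tri(cs,(438,168),cd,(374,216)))
print("jar", onz(cs,(365,240),0),onz(cd,(340,268),0),"salt",onz(cs,(316,217),0),"spice",onz(cs,(292,207),0))
print("foot side",fitc([onz(cd,(240+x/6,240+y/6),.008) for x,y in [(113,425),(118,480),(160,515),(240,515),(300,475),(317,435),(290,385)]]))
E
```

```text
bottle base [ 0.77283175 -0.28774014  0.        ] [ 0.79549871 -0.29020388  0.        ] top (array([ 0.80272532, -0.26732329,  0.22443121]), np.float64(0.0070911438089045166))
jar [ 0.75500632 -0.15938881  0.        ] [ 0.7585176  -0.16077612  0.        ] salt [ 0.76063938 -0.01237053  0.        ] spice [0.75867427 0.0646483  0.        ]
foot side (array([ 0.5561, -0.3284,  0.0437]), np.float64(0.0022))
```

```bash
python3 -m inch '[{"x":-15,"y":-25,"z":3,"ax":0,"ay":0,"az":0,"grip":1},{"x":-35,"y":-60,"z":8,"ax":0,"ay":0,"az":0,"grip":1},{"x":-48,"y":-95,"z":12,"ax":0,"ay":0,"az":0,"grip":1},{"x":-48,"y":-135,"z":17,"ax":0,"ay":0,"az":0,"grip":1},{"x":-48,"y":-175,"z":22,"ax":0,"ay":0,"az":0,"grip":1},{"x":-48,"y":-215,"z":27,"ax":0,"ay":0,"az":0,"grip":1},{"x":-48,"y":-255,"z":32,"ax":0,"ay":0,"az":0,"grip":1},{"x":-48,"y":-290,"z":36,"ax":0,"ay":0,"az":0,"grip":1}]'
python3 -m inch '[{"x":0,"y":-30,"z":4,"ax":0,"ay":0,"az":0,"grip":1},{"x":0,"y":-52,"z":7,"ax":0,"ay":0,"az":0,"grip":1},{"x":0,"y":-58,"z":7,"ax":0,"ay":0,"az":0,"grip":1},{"x":0,"y":-58,"z":7,"ax":0,"ay":0,"az":0,"grip":1},{"x":0,"y":-58,"z":7,"ax":0,"ay":0,"az":0,"grip":1}]'
python3 - <<'E'
from h import *
for n in ("wrist",):
    im,c=cam(n);cv2.imwrite(f"pics/{n}8.png",im); np.savez(f"{n}8.npz",K=c[0],R=c[1],t=c[2])
E
```

```text
time: 10.2
eef_pos: [0.5874, -0.2687, 0.3002]
tool_rot: [[0.0, -0.127, 0.992], [-0.0, 0.992, 0.127], [-1.0, -0.0, 0.0]]
force: [0.2, 0.3, 0.4]
width: 0.091
time: 10.62
eef_pos: [0.601, -0.3229, 0.3]
tool_rot: [[-0.001, -0.127, 0.992], [0.001, 0.992, 0.127], [-1.0, 0.001, -0.0]]
force: [-0.0, 0.5, 0.2]
width: 0.091
```

View pics/wrist8.png

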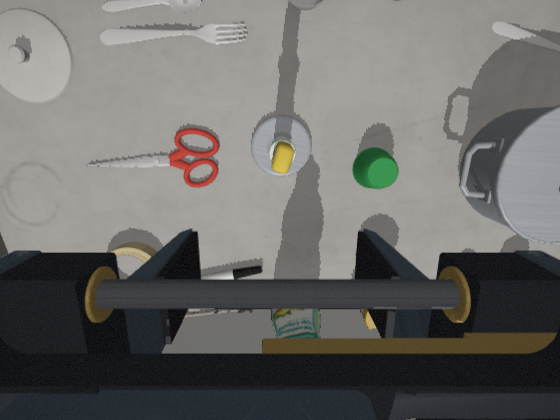

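```bash
python3 - <<'E'
from h import *
im=cv2.imread("pics/wrist8.png");crop(im,240,105,330,185,8,"w8c.png")
E
```

```text
(no output)
```

View pics/w8c.png

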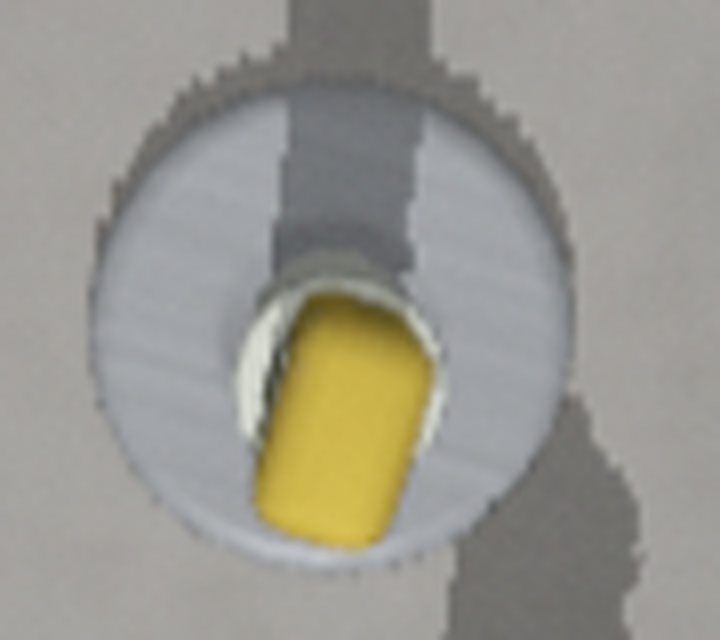

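```bash
python3 - <<'E'
from meas import *
c=tuple(np.load("wrist8.npz")[k] for k in "KRt")
S=lambda x,y:(240+x/8-.44,105+y/8-.44)
P=np.array([onz(c,S(*p),.184)[:2] for p in [(258,490),(275,410),(290,345),(388,530),(410,460),(433,370)]])
for a,b in((0,2),(3,5),(1,2),(3,4)): d=P[b]-P[a]; print(np.degrees(np.arctan2(d[1],d[0])).round(1),np.hypot(*d))
print(P.round(4)); print("near end",[onz(c,S(*p),.184).round(4) for p in [(262,515),(320,542),(378,545)]])
print("stand mouth",fitc([onz(c,S(*p),.118) for p in [(237,390),(245,345),(268,305),(310,280),(370,283),(420,315),(440,365),(440,410)]]))
print("foot",fitc([onz(c,S(*p),.008) for p in [(90,300),(105,220),(160,145),(240,100),(340,80),(440,98),(520,160),(565,250),(570,340),(540,440),(480,520),(400,560),(300,565),(200,520),(125,440)]]))
E
```

```text
174.6 0.016522085409432816
172.1 0.0185537399907955
174.0 0.00736117218492351
170.4 0.008266009551110157
[[ 0.5645 -0.3324]
 [ 0.5554 -0.3316]
 [ 0.5481 -0.3309]
 [ 0.5671 -0.3172]
 [ 0.559  -0.3159]
 [ 0.5488 -0.3147]]
near end [array([ 0.5673, -0.3316,  0.184 ]), array([ 0.5695, -0.3247,  0.184 ]), array([ 0.569 , -0.3181,  0.184 ])]
stand mouth (array([ 0.557 , -0.3232,  0.0142]), np.float64(0.0002))
foot (array([ 0.5565, -0.3229,  0.0433]), np.float64(0.0007))
```

```bash
python3 -m inch '[{"x":0,"y":2,"z":-20,"ax":0.1,"ay":0,"az":0,"grip":1},{"x":0,"y":5,"z":-40,"ax":0.2,"ay":0,"az":0,"grip":1},{"x":0,"y":5,"z":-44,"ax":0.25,"ay":0,"az":0,"grip":1},{"x":20,"y":5,"z":-44,"ax":0.25,"ay":0,"az":0,"grip":1},{"x":40,"y":5,"z":-44,"ax":0.25,"ay":0,"az":0,"grip":1},{"x":60,"y":5,"z":-44,"ax":0.25,"ay":0,"az":0,"grip":1},{"x":80,"y":5,"z":-44,"ax":0.25,"ay":0,"az":0,"grip":1},{"x":80,"y":5,"z":-44,"ax":0.25,"ay":0,"az":0,"grip":1}]'
python3 - <<'E'
from h import *
im,c=cam("wrist");cv2.imwrite("pics/wrist9.png",im)
for n in ("scene","side"):
    im,c=cam(n); p=(412,250) if n=="scene" else (275,260); crop(im,p[0]-60,p[1]-60,p[0]+60,p[1]+50,5,n+"9.png")
E
```

```text
time: 11.33
eef_pos: [0.555, -0.3223, 0.2168]
tool_rot: [[-0.004, 0.122, 0.993], [0.003, 0.993, -0.122], [-1.0, 0.002, -0.004]]
force: [-0.2, -0.4, -1.0]
width: 0.0911
```

View pics/wrist9.png

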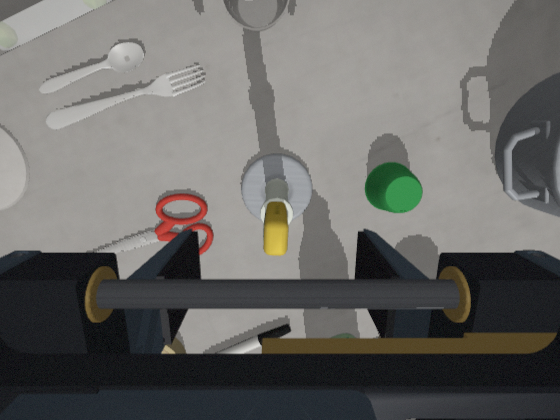

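View pics/scene9.png

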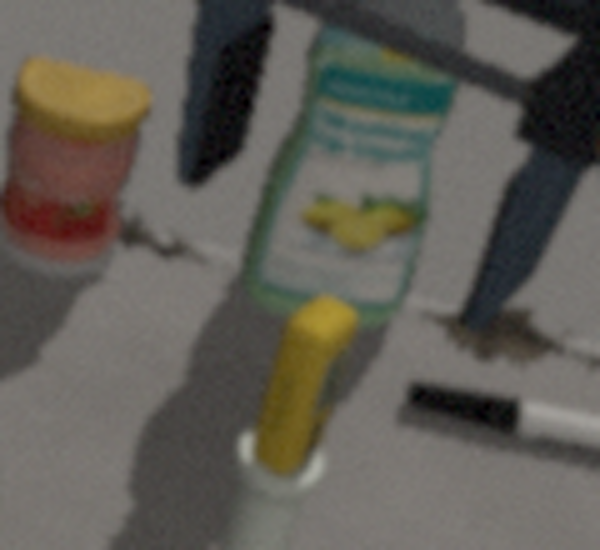

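View pics/side9.png

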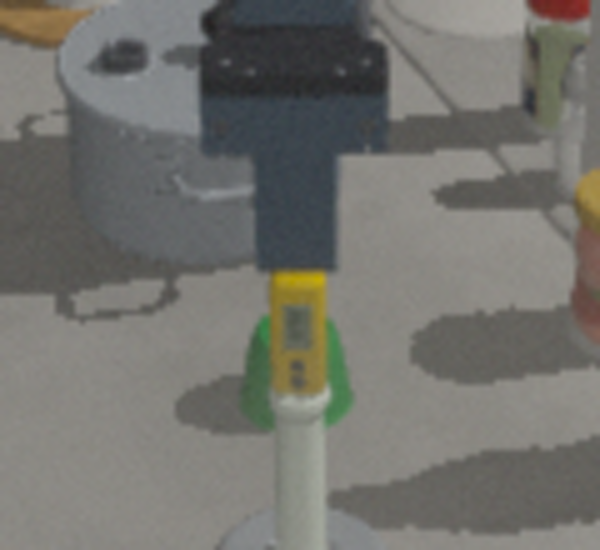

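```bash
python3 -m inch '[{"x":20,"y":0,"z":0,"ax":0,"ay":0,"az":0,"grip":1},{"x":40,"y":0,"z":0,"ax":0,"ay":0,"az":0,"grip":1},{"x":60,"y":0,"z":0,"ax":0,"ay":0,"az":0,"grip":1},{"x":76,"y":0,"z":0,"ax":0,"ay":0,"az":0,"grip":1},{"x":84,"y":0,"z":0,"ax":0,"ay":0,"az":0,"grip":0.8},{"x":86,"y":0,"z":0,"ax":0,"ay":0,"az":0,"grip":0.6},{"x":86,"y":0,"z":0,"ax":0,"ay":0,"az":0,"grip":0.45},{"x":86,"y":0,"z":0,"ax":0,"ay":0,"az":0,"grip":0.45}]' 15
python3 - <<'E'
from h import *
im,c=cam("wrist");cv2.imwrite("pics/wrist10.png",im)
E
```

```text
time: 12.15
eef_pos: [0.5573, -0.3252, 0.1358]
tool_rot: [[0.002, 0.123, 0.992], [-0.001, 0.992, -0.123], [-1.0, -0.001, 0.002]]
force: [-0.2, 0.3, -0.1]
width: 0.0673
```

View pics/wrist10.png

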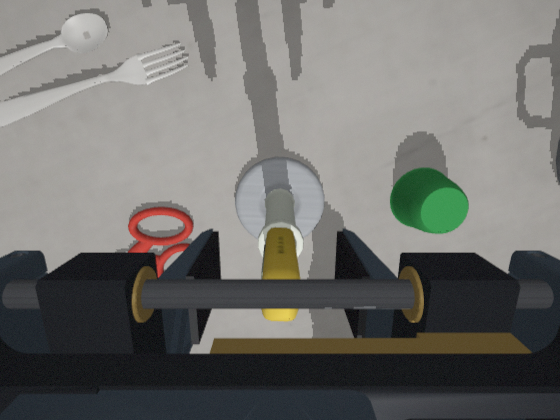

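```bash
python3 -m inch '[{"x":2,"y":1.5,"z":0,"ax":0,"ay":0,"az":0,"grip":0.4},{"x":2,"y":1.5,"z":0,"ax":0,"ay":0,"az":0,"grip":0.32},{"x":2,"y":1.5,"z":0,"ax":0,"ay":0,"az":0,"grip":0.26},{"x":2,"y":1.5,"z":0,"ax":0,"ay":0,"az":0,"grip":0.22},{"x":2,"y":1.5,"z":0,"ax":0,"ay":0,"az":0,"grip":0.18},{"x":2,"y":1.5,"z":0,"ax":0,"ay":0,"az":0,"grip":0.1},{"x":2,"y":1.5,"z":0,"ax":0,"ay":0,"az":0,"grip":0.05},{"x":2,"y":1.5,"z":0,"ax":0,"ay":0,"az":0,"grip":0.05}]' 20
python3 -m inch '[{"x":0,"y":0,"z":0,"ax":0,"ay":0,"az":0,"grip":0.05},{"x":0,"y":0,"z":0,"ax":0,"ay":0,"az":0,"grip":0.05},{"x":0,"y":0,"z":0,"ax":0,"ay":0,"az":0,"grip":0.05},{"x":0,"y":0,"z":0,"ax":0,"ay":0,"az":0,"grip":0.05}]'
```

```text
time: 12.87
eef_pos: [0.5568, -0.3234, 0.1323]
tool_rot: [[-0.0, 0.123, 0.992], [-0.0, 0.992, -0.123], [-1.0, -0.0, -0.0]]
force: [-0.7, -0.3, 0.0]
width: 0.0169
time: 13.2
eef_pos: [0.5568, -0.3234, 0.1323]
tool_rot: [[0.0, 0.123, 0.992], [-0.0, 0.992, -0.123], [-1.0, -0.0, 0.0]]
force: [0.3, -0.5, 0.6]
width: 0.0172
```

The grip reads 17 mm, which matches the case thickness. I'll lift it straight up by 170 mm.

```bash
python3 -m inch '[{"x":-5,"y":0,"z":0,"ax":0,"ay":0,"az":0,"grip":0.05},{"x":-15,"y":0,"z":0,"ax":0,"ay":0,"az":0,"grip":0.05},{"x":-30,"y":0,"z":0,"ax":0,"ay":0,"az":0,"grip":0.05},{"x":-45,"y":0,"z":0,"ax":0,"ay":0,"az":0,"grip":0.05},{"x":-60,"y":0,"z":0,"ax":0,"ay":0,"az":0,"grip":0.05},{"x":-75,"y":0,"z":0,"ax":0,"ay":0,"az":0,"grip":0.05},{"x":-90,"y":0,"z":0,"ax":0,"ay":0,"az":0,"grip":0.05},{"x":-105,"y":0,"z":0,"ax":0,"ay":0,"az":0,"grip":0.05}]'
python3 -m inch '[{"x":-15,"y":0,"z":0,"ax":0,"ay":0,"az":0,"grip":0.05},{"x":-30,"y":0,"z":0,"ax":0,"ay":0,"az":0,"grip":0.05},{"x":-45,"y":0,"z":0,"ax":0,"ay":0,"az":0,"grip":0.05},{"x":-58,"y":0,"z":0,"ax":0,"ay":0,"az":0,"grip":0.05},{"x":-65,"y":0,"z":0,"ax":0,"ay":0,"az":0,"grip":0.05},{"x":-65,"y":0,"z":0,"ax":0,"ay":0,"az":0,"grip":0.05},{"x":-65,"y":0,"z":0,"ax":0,"ay":0,"az":0,"grip":0.05}]'
python3 - <<'E'
from h import *
for n in ("wrist","scene","side"):
    im,c=cam(n);cv2.imwrite(f"pics/{n}11.png",im); np.savez(f"{n}11.npz",K=c[0],R=c[1],t=c[2])
    if n!="wrist":
        q=proj(c,[.557,-.323,.22]).astype(int);print(n,q); y0=max(0,q[1]-60);crop(im,q[0]-60,y0,q[0]+60,y0+150,4,n+"11c.png")
E
```

```text
time: 13.87
eef_pos: [0.5569, -0.3235, 0.2398]
tool_rot: [[0.001, 0.123, 0.992], [-0.001, 0.992, -0.123], [-1.0, -0.001, 0.001]]
force: [-0.2, 0.6, -0.4]
width: 0.0169
time: 14.45
eef_pos: [0.5567, -0.3234, 0.3025]
tool_rot: [[0.0, 0.124, 0.992], [-0.0, 0.992, -0.124], [-1.0, -0.0, 0.0]]
force: [-0.1, 0.3, -0.7]
width: 0.0168
scene [420 235]
side [274 240]
```

View pics/wrist11.png

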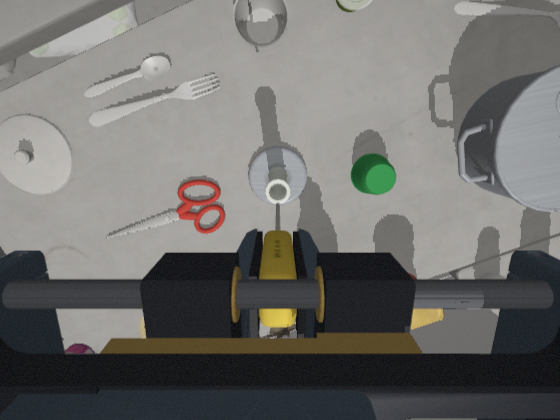

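View pics/scene11c.png

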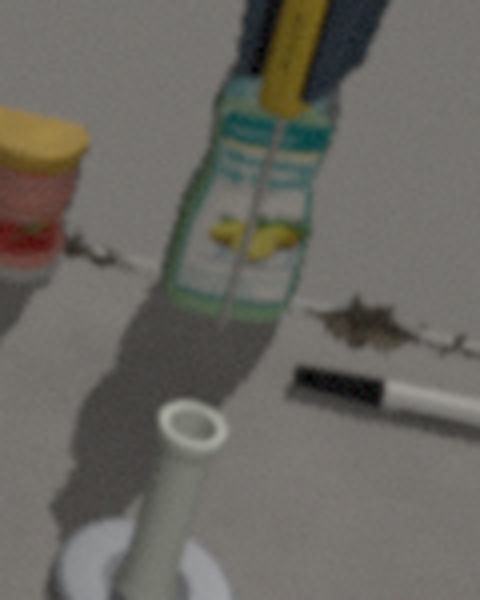

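View pics/side11c.png

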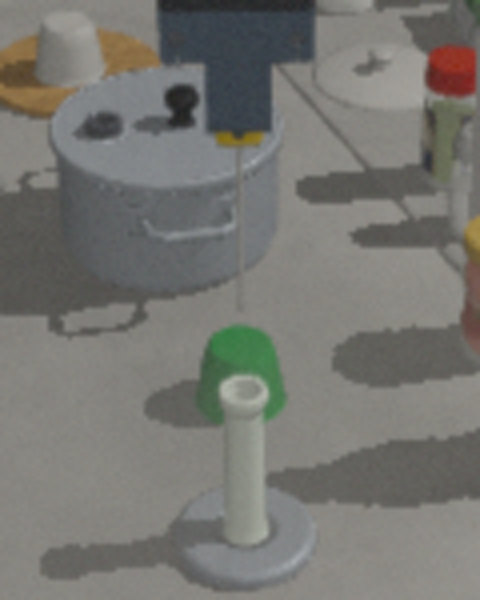

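```bash
python3 - <<'E'
from meas import *
L=lambda n:tuple(np.load(n+"11.npz")[k] for k in "KRt")
cs,cd,cw=L("scene"),L("side"),L("wrist")
S=lambda x,y:(360+x/4-.375,175+y/4-.375);D=lambda x,y:(214+x/4-.375,180+y/4-.375)
t=tri(cs,S(222,325),cd,D(241,308));u=tri(cs,S(280,118),cd,D(238,147));print(t,u,t[0]-u[0])
print("mouth now",tri(cs,S(192,425),cd,D(243,393)))
im=cv2.imread("pics/wrist11.png");crop(im,230,150,330,250,8,"w11c.png")
print(proj(cw,[.5567,-.3234,.176]),proj(cw,[.5567,-.3234,.118]),proj(cw,[.5567,-.3234,.288]))
E
```

```text
(array([ 0.55574127, -0.32376981,  0.17626007]), np.float64(0.001595678824063128)) (array([ 0.55532279, -0.32259066,  0.28234792]), np.float64(0.00023333582628899053)) [ 0.00041849 -0.00117915 -0.10608785]
mouth now (array([ 0.5565062 , -0.32363964,  0.1157801 ]), np.float64(0.00298822374858456))
[276.88521084 202.98977004] [276.98429367 190.69427791] [276.53511505 246.43422586]
```

View pics/w11c.png

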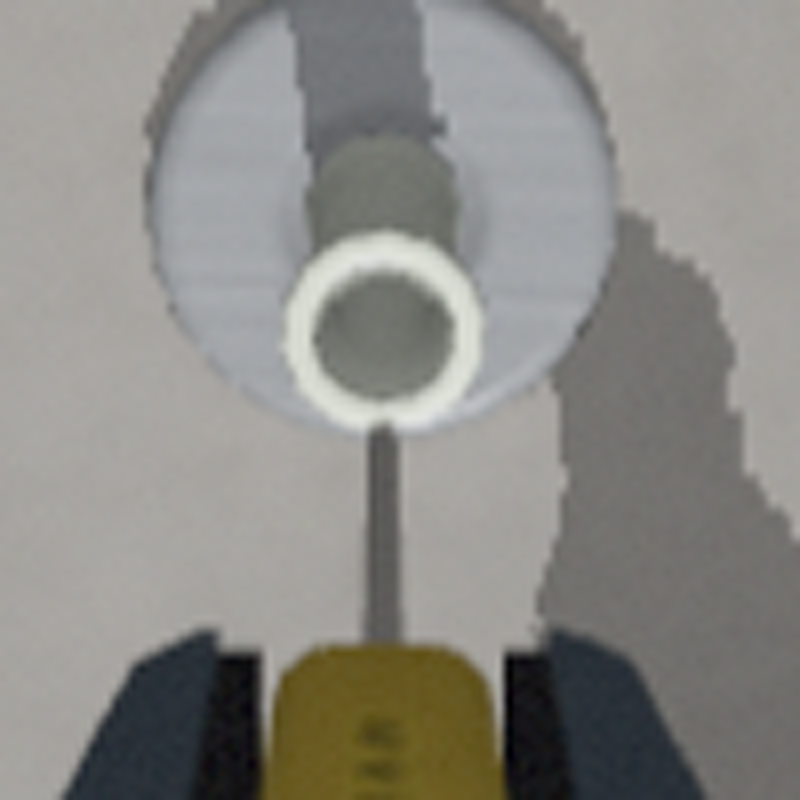

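The probe hangs upright on the tool axis: the tip is at wrist px (277.4,202.7) against a predicted (276.9,203.0). I'll carry it over the port at this height.

```bash
python3 -m inch '[{"x":0,"y":10,"z":-3,"ax":0,"ay":0,"az":0,"grip":0.05},{"x":0,"y":30,"z":-9,"ax":0,"ay":0,"az":0,"grip":0.05},{"x":0,"y":55,"z":-17,"ax":0,"ay":0,"az":0,"grip":0.05},{"x":0,"y":80,"z":-25,"ax":0,"ay":0,"az":0,"grip":0.05},{"x":0,"y":105,"z":-32,"ax":0,"ay":0,"az":0,"grip":0.05},{"x":0,"y":130,"z":-40,"ax":0,"ay":0,"az":0,"grip":0.05},{"x":0,"y":155,"z":-48,"ax":0,"ay":0,"az":0,"grip":0.05},{"x":0,"y":180,"z":-55,"ax":0,"ay":0,"az":0,"grip":0.05}]'
python3 -m inch '[{"x":0,"y":25,"z":-8,"ax":0,"ay":0,"az":0,"grip":0.05},{"x":0,"y":50,"z":-15,"ax":0,"ay":0,"az":0,"grip":0.05},{"x":0,"y":75,"z":-23,"ax":0,"ay":0,"az":0,"grip":0.05},{"x":0,"y":100,"z":-31,"ax":0,"ay":0,"az":0,"grip":0.05},{"x":0,"y":125,"z":-38,"ax":0,"ay":0,"az":0,"grip":0.05},{"x":0,"y":142,"z":-44,"ax":0,"ay":0,"az":0,"grip":0.05},{"x":0,"y":150,"z":-47,"ax":0,"ay":0,"az":0,"grip":0.05},{"x":0,"y":150,"z":-47,"ax":0,"ay":0,"az":0,"grip":0.05}]'
python3 -m inch '[{"x":0,"y":0,"z":0,"ax":0,"ay":0,"az":0,"grip":0.05},{"x":0,"y":0,"z":0,"ax":0,"ay":0,"az":0,"grip":0.05},{"x":0,"y":0,"z":0,"ax":0,"ay":0,"az":0,"grip":0.05}]'
python3 - <<'E'
from h import *
for n in ("wrist",):
    im,c=cam(n);cv2.imwrite(f"pics/{n}12.png",im); np.savez(f"{n}12.npz",K=c[0],R=c[1],t=c[2])
    crop(im,230,150,330,250,8,"w12c.png"); s=ctrl.get_state(); print(s["eef_pos"])
    e=s["eef_pos"]; print(proj(c,[e[0],e[1],e[2]-.126]), proj(c,[.4968,.0165,.11]))
E
```

```text
time: 15.27
eef_pos: [0.5234, -0.1362, 0.3017]
tool_rot: [[-0.001, 0.124, 0.992], [0.0, 0.992, -0.124], [-1.0, 0.0, -0.001]]
force: [-0.2, -0.2, 0.2]
width: 0.0172
time: 15.93
eef_pos: [0.4956, 0.018, 0.302]
tool_rot: [[-0.0, 0.122, 0.993], [0.0, 0.993, -0.122], [-1.0, 0.0, -0.0]]
force: [-0.6, -0.4, -0.3]
width: 0.017
time: 16.18
eef_pos: [0.4964, 0.0159, 0.3022]
tool_rot: [[-0.0, 0.124, 0.992], [-0.0, 0.992, -0.124], [-1.0, -0.0, -0.0]]
force: [-0.9, 0.3, 0.5]
width: 0.017
[0.49642947 0.01590855 0.30218483]
[276.95812386 203.19451424] [277.5934063  189.68845207]
```

View pics/w12c.png

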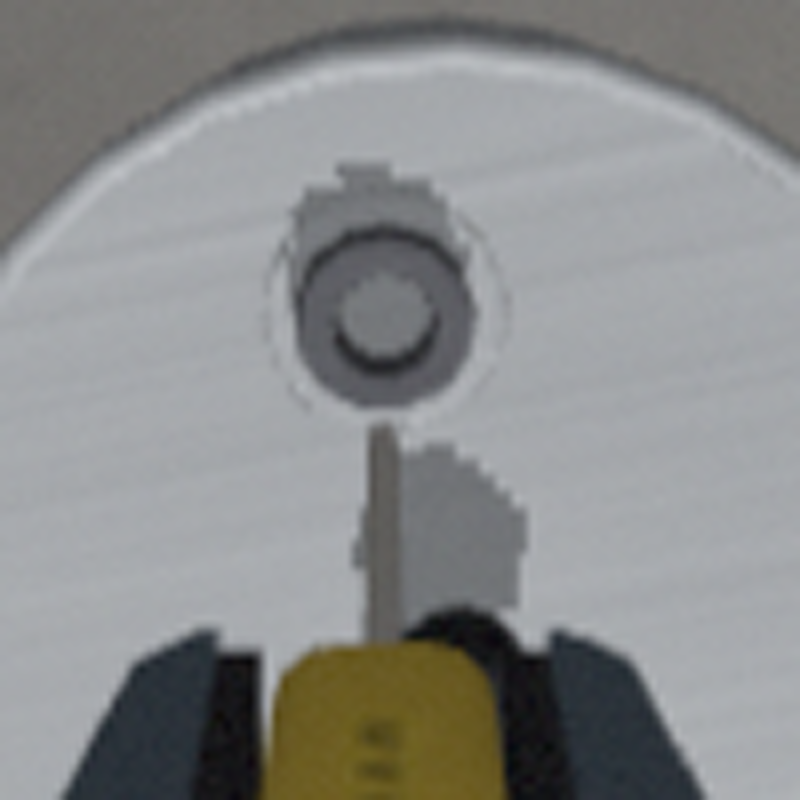

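```bash
python3 - <<'E'
from meas import *
c=tuple(np.load("wrist12.npz")[k] for k in "KRt")
S=lambda x,y:(230+x/8-.44,150+y/8-.44)
print("collar",fitc([onz(c,S(*p),.11) for p in [(296,318),(476,318),(386,410),(318,380),(450,385),(330,250),(440,250)]]))
print("bore low rim",fitc([onz(c,S(*p),.11) for p in [(334,325),(440,325),(386,375),(350,360),(425,360)]]))
print("tip",onz(c,S(383,425),.176))
E
python3 -m inch '[{"x":8,"y":0.3,"z":0,"ax":0,"ay":0,"az":0,"grip":0.05},{"x":18,"y":0.3,"z":0,"ax":0,"ay":0,"az":0,"grip":0.05},{"x":28,"y":0.3,"z":0,"ax":0,"ay":0,"az":0,"grip":0.05},{"x":37,"y":0.3,"z":0,"ax":0,"ay":0,"az":0,"grip":0.05},{"x":44,"y":0.3,"z":0,"ax":0,"ay":0,"az":0,"grip":0.05},{"x":46,"y":0.3,"z":0,"ax":0,"ay":0,"az":0,"grip":0.05},{"x":46,"y":0.3,"z":0,"ax":0,"ay":0,"az":0,"grip":0.05},{"x":46,"y":0.3,"z":0,"ax":0,"ay":0,"az":0,"grip":0.05}]'
python3 - <<'E'
from h import *
for n in ("wrist","scene","side"):
    im,c=cam(n);cv2.imwrite(f"pics/{n}13.png",im); np.savez(f"{n}13.npz",K=c[0],R=c[1],t=c[2])
    q=proj(c,[.4968,.0165,.13]).astype(int); print(n,q,proj(c,[.4968,.0165,.11]),proj(c,[.4968,.0165,.13]))
    crop(im,q[0]-40,q[1]-40,q[0]+40,q[1]+40,8,n+"13c.png")
print(ctrl.get_state()["eef_pos"])
E
```

```text
collar (array([0.497 , 0.0167, 0.0132]), np.float64(0.0001))
bore low rim (array([0.4972, 0.0169, 0.0078]), np.float64(0.0))
tip [0.49602861 0.01642308 0.176     ]
time: 16.9
eef_pos: [0.4965, 0.017, 0.2564]
tool_rot: [[0.0, 0.123, 0.992], [0.0, 0.992, -0.123], [-1.0, 0.0, 0.0]]
force: [0.1, 1.0, 0.3]
width: 0.017
wrist [276 203] [276.50103832 198.76911896] [276.4402205  203.51043758]
scene [240 219] [241.14829614 227.05030357] [240.88119362 219.3898316 ]
side [239 202] [239.71500673 208.85971141] [239.39302114 202.89294626]
[0.49664335 0.01700118 0.25678683]
```

View pics/wrist13c.png

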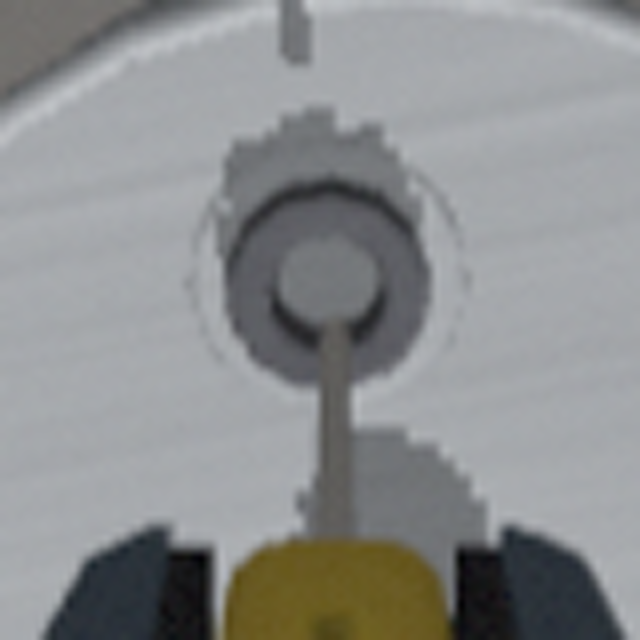

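View pics/scene13c.png

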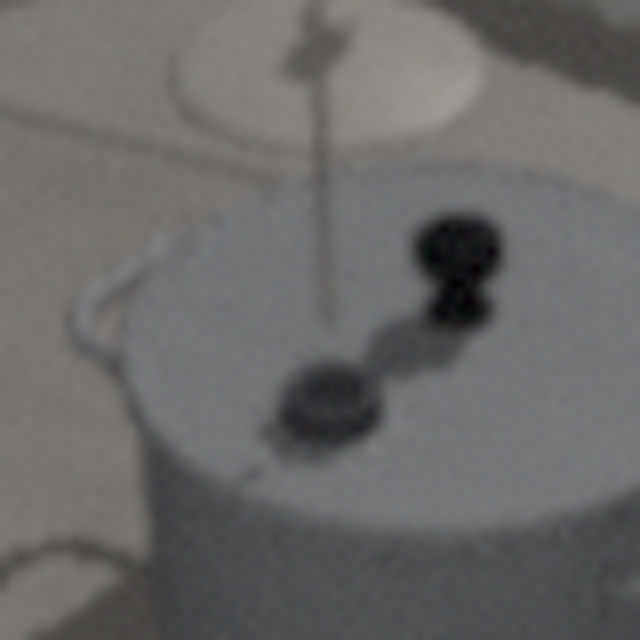

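View pics/side13c.png

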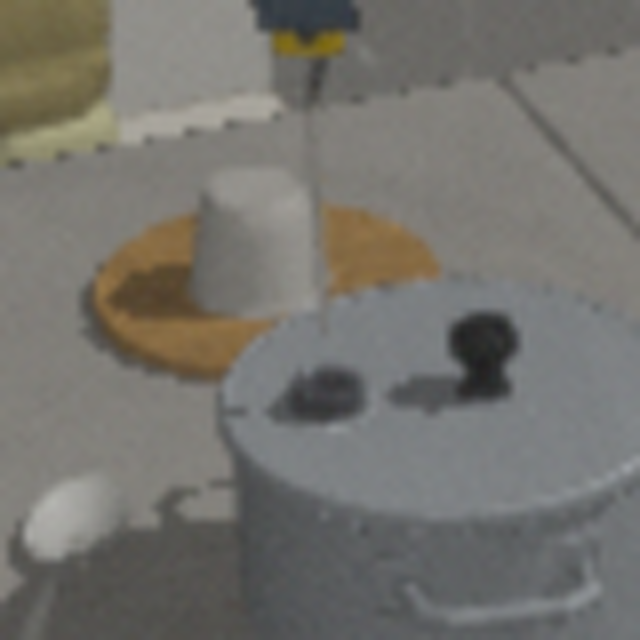

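```bash
python3 - <<'E'
from meas import *
c=tuple(np.load("wrist13.npz")[k] for k in "KRt")
S=lambda x,y:(236+x/8-.44,163+y/8-.44)
print("collar",fitc([onz(c,S(*p),.11) for p in [(226,285),(431,285),(300,380),(270,360),(395,352),(370,375),(265,205),(395,205)]]))
print("bore",fitc([onz(c,S(*p),.11) for p in [(271,295),(386,295),(282,325),(372,328),(300,340),(355,343)]]))
e=ctrl.get_state()["eef_pos"];zt=e[2]-.126
print("tip",onz(c,S(336,322),zt),"probe top",onz(c,S(333,530),zt+.108),e)
E
```

```text
collar (array([0.4959, 0.0167, 0.0131]), np.float64(0.0003))
bore (array([0.4972, 0.0166, 0.0074]), np.float64(0.0001))
tip [0.49604506 0.01768538 0.13078683] probe top [0.48595578 0.01866341 0.23878683] [0.49664335 0.01700118 0.25678683]
```

```bash
python3 -m inch '[{"x":0,"y":-0.9,"z":0.4,"ax":0,"ay":0,"az":0,"grip":0.05},{"x":2,"y":-0.9,"z":0.4,"ax":0,"ay":0,"az":0,"grip":0.05},{"x":5,"y":-0.9,"z":0.4,"ax":0,"ay":0,"az":0,"grip":0.05},{"x":9,"y":-0.9,"z":0.4,"ax":0,"ay":0,"az":0,"grip":0.05},{"x":12,"y":-0.9,"z":0.4,"ax":0,"ay":0,"az":0,"grip":0.05},{"x":14,"y":-0.9,"z":0.4,"ax":0,"ay":0,"az":0,"grip":0.05},{"x":14,"y":-0.9,"z":0.4,"ax":0,"ay":0,"az":0,"grip":0.05},{"x":14,"y":-0.9,"z":0.4,"ax":0,"ay":0,"az":0,"grip":0.05}]'
python3 - <<'E'
from h import *
for n in ("wrist","scene","side"):
    im,c=cam(n);cv2.imwrite(f"pics/{n}14.png",im); np.savez(f"{n}14.npz",K=c[0],R=c[1],t=c[2])
    q=proj(c,[.4968,.0165,.12]).astype(int); print(n,q)
    crop(im,q[0]-40,q[1]-30,q[0]+40,q[1]+30,10,n+"14c.png")
E
```

```text
time: 17.72
eef_pos: [0.4965, 0.0161, 0.2421]
tool_rot: [[-0.0, 0.123, 0.992], [0.0, 0.992, -0.123], [-1.0, -0.0, -0.0]]
force: [0.2, -0.3, 0.7]
width: 0.017
wrist [277 204]
scene [241 223]
side [239 205]
```

View pics/wrist14c.png

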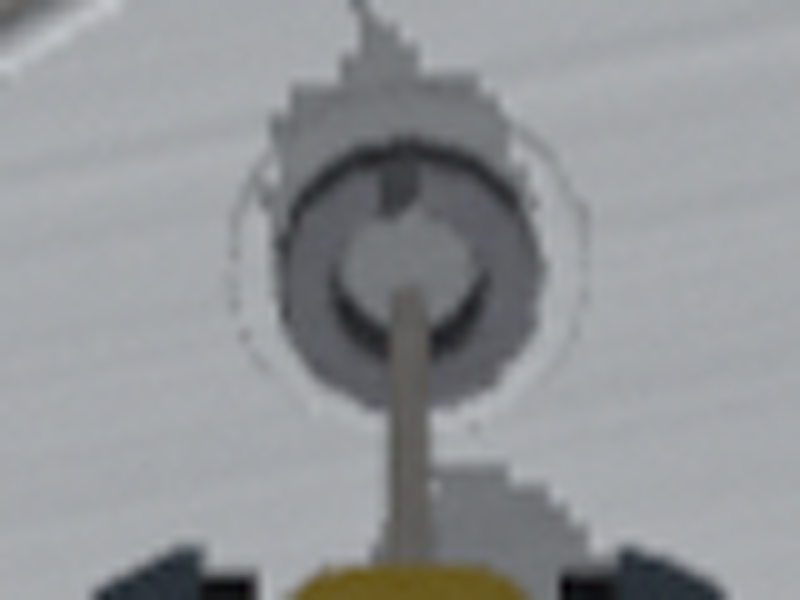

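View pics/scene14c.png

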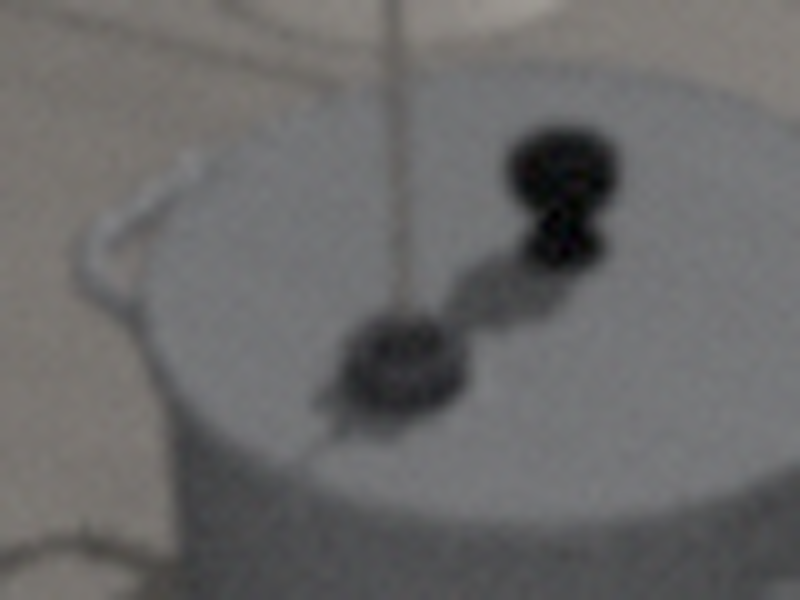

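View pics/side14c.png

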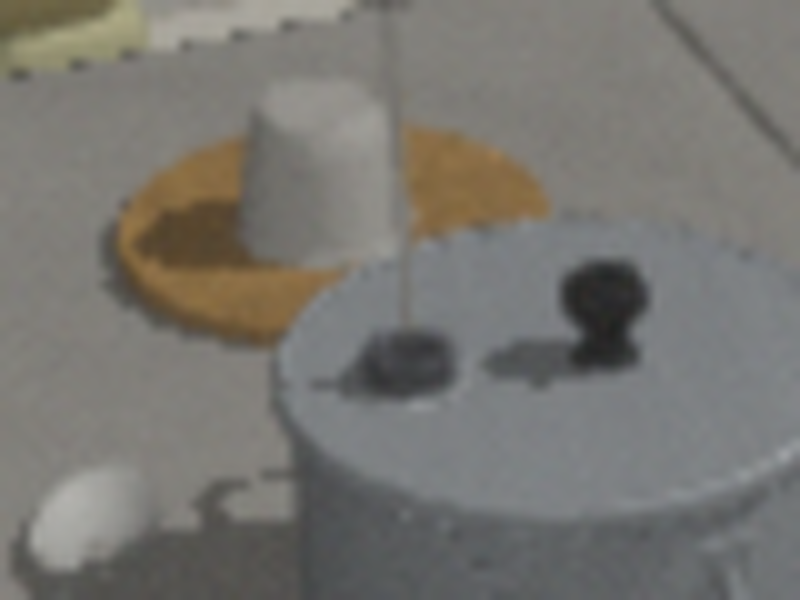

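```bash
python3 -m inch '[{"x":3,"y":0.3,"z":0.2,"ax":0,"ay":0,"az":0,"grip":0.05},{"x":7,"y":0.3,"z":0.2,"ax":0,"ay":0,"az":0,"grip":0.05},{"x":11,"y":0.3,"z":0.2,"ax":0,"ay":0,"az":0,"grip":0.05},{"x":15,"y":0.3,"z":0.2,"ax":0,"ay":0,"az":0,"grip":0.05},{"x":18,"y":0.3,"z":0.2,"ax":0,"ay":0,"az":0,"grip":0.05},{"x":20,"y":0.3,"z":0.2,"ax":0,"ay":0,"az":0,"grip":0.05},{"x":20,"y":0.3,"z":0.2,"ax":0,"ay":0,"az":0,"grip":0.05}]'
python3 - <<'E'
from h import *
im,c=cam("wrist"); crop(im,237,174,317,234,10,"wrist15c.png")
E
```

```text
time: 18.45
eef_pos: [0.4966, 0.0163, 0.2217]
tool_rot: [[-0.001, 0.124, 0.992], [0.0, 0.992, -0.124], [-1.0, -0.0, -0.001]]
force: [0.2, 1.2, -0.3]
width: 0.0167
```

View pics/wrist15c.png

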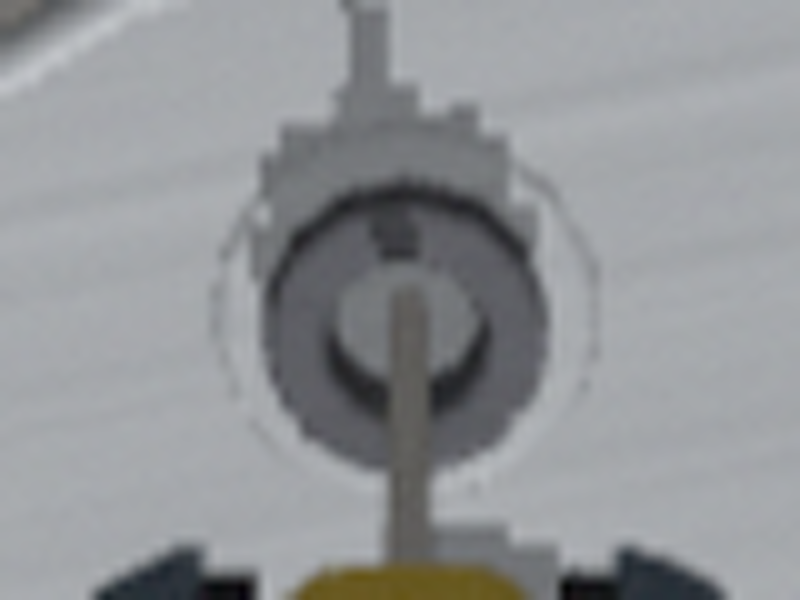

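The probe is in the bore, centred and clear of the rim. I'll go down another 56 mm.

```bash
python3 -m inch '[{"x":6,"y":0,"z":0.2,"ax":0,"ay":0,"az":0,"grip":0.05},{"x":14,"y":0,"z":0.2,"ax":0,"ay":0,"az":0,"grip":0.05},{"x":22,"y":0,"z":0.2,"ax":0,"ay":0,"az":0,"grip":0.05},{"x":30,"y":0,"z":0.2,"ax":0,"ay":0,"az":0,"grip":0.05},{"x":38,"y":0,"z":0.2,"ax":0,"ay":0,"az":0,"grip":0.05},{"x":46,"y":0,"z":0.2,"ax":0,"ay":0,"az":0,"grip":0.05},{"x":52,"y":0,"z":0.2,"ax":0,"ay":0,"az":0,"grip":0.05},{"x":55,"y":0,"z":0.2,"ax":0,"ay":0,"az":0,"grip":0.05}]'
python3 -m inch '[{"x":0,"y":0,"z":0,"ax":0,"ay":0,"az":0,"grip":0.05},{"x":0,"y":0,"z":0,"ax":0,"ay":0,"az":0,"grip":0.05},{"x":0,"y":0,"z":0,"ax":0,"ay":0,"az":0,"grip":0.05},{"x":0,"y":0,"z":0,"ax":0,"ay":0,"az":0,"grip":0.05}]'
python3 - <<'E'
from h import *
for n in ("wrist","scene","side"):
    im,c=cam(n);cv2.imwrite(f"pics/{n}16.png",im); np.savez(f"{n}16.npz",K=c[0],R=c[1],t=c[2])
    q=proj(c,[.4968,.0165,.12]).astype(int); print(n,q)
    crop(im,q[0]-40,q[1]-30,q[0]+40,q[1]+30,10,n+"16c.png")
E
```

```text
time: 19.17
eef_pos: [0.4966, 0.0163, 0.1661]
tool_rot: [[-0.001, 0.124, 0.992], [0.0, 0.992, -0.124], [-1.0, -0.0, -0.001]]
force: [0.2, -0.2, -0.3]
width: 0.017
time: 19.5
eef_pos: [0.4973, 0.0163, 0.1677]
tool_rot: [[0.001, 0.124, 0.992], [-0.0, 0.992, -0.124], [-1.0, 0.0, 0.001]]
force: [1.4, 0.8, -0.5]
width: 0.0168
wrist [276 228]
scene [241 223]
side [239 205]
```

View pics/wrist16c.png

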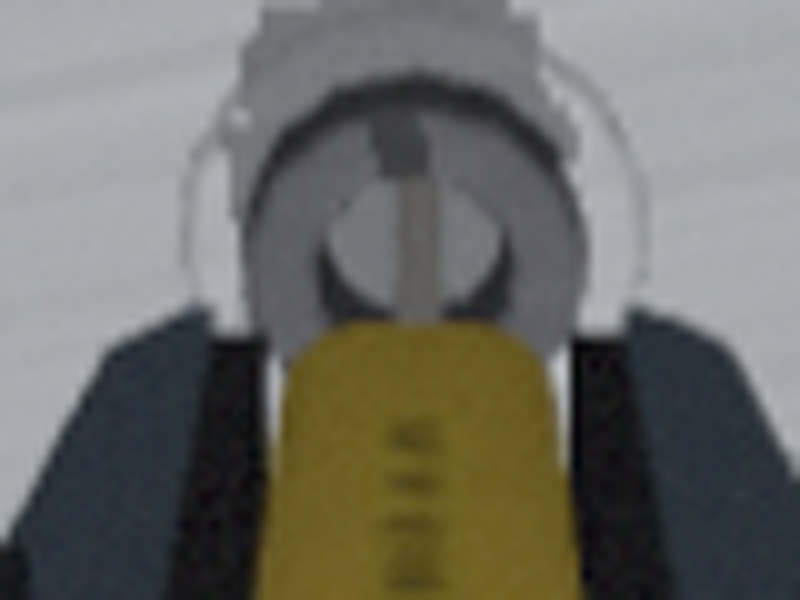

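View pics/scene16c.png

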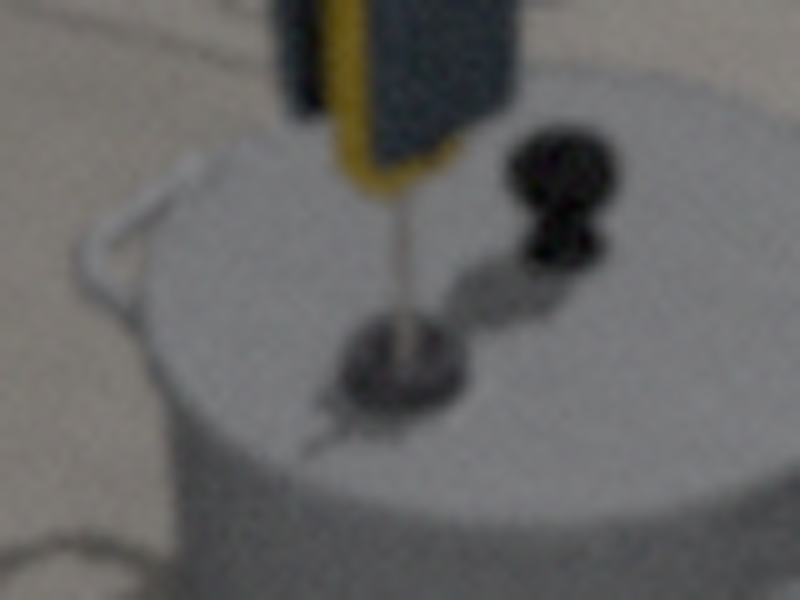

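View pics/side16c.png

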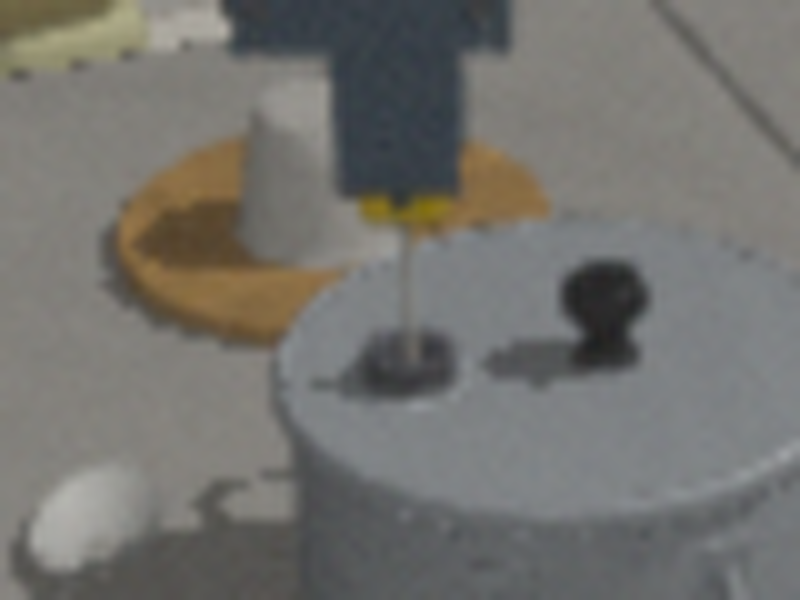

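```bash
python3 -m inch '[{"x":0,"y":0,"z":0,"ax":0,"ay":0,"az":0,"grip":0.05},{"x":0,"y":0,"z":0,"ax":0,"ay":0,"az":0,"grip":0.05},{"x":0,"y":0,"z":0,"ax":0,"ay":0,"az":0,"grip":0.05},{"x":0,"y":0,"z":0,"ax":0,"ay":0,"az":0,"grip":0.05},{"x":0,"y":0,"z":0,"ax":0,"ay":0,"az":0,"grip":0.05},{"x":0,"y":0,"z":0,"ax":0,"ay":0,"az":0,"grip":0.05},{"x":0,"y":0,"z":0,"ax":0,"ay":0,"az":0,"grip":0.05},{"x":0,"y":0,"z":0,"ax":0,"ay":0,"az":0,"grip":0.05}]'
python3 - <<'E'
from meas import *
c=tuple(np.load("wrist16.npz")[k] for k in "KRt"); S=lambda x,y:(236+x/10-.45,198+y/10-.45)
print("bore",fitc([onz(c,S(*p),.11) for p in [(318,250),(512,245),(325,290),(508,290),(335,205),(498,205)]]),"collar",fitc([onz(c,S(*p),.11) for p in [(243,255),(588,255),(255,310),(580,310),(270,170),(560,170)]]))
print("probe at mouth height",onz(c,S(420,250),.11))
s=ctrl.get_state();print(s["eef_pos"],s["joint_vel"].__class__,np.abs(s["joint_vel"]).max(),s["width"],s["time"])
im,c=cam("scene");cv2.imwrite("pics/s17.png",im)
E
```

```text
time: 20.32
eef_pos: [0.497, 0.0163, 0.1673]
tool_rot: [[-0.0, 0.123, 0.992], [0.0, 0.992, -0.123], [-1.0, -0.0, -0.0]]
force: [0.5, -0.4, -1.2]
width: 0.017
bore (array([0.496 , 0.0168, 0.0074]), np.float64(0.0)) collar (array([0.4962, 0.0167, 0.013 ]), np.float64(0.0001))
probe at mouth height [0.49543706 0.01712853 0.11      ]
[0.49702975 0.0162928  0.16726704] <class 'numpy.ndarray'> 0.15092849992466953 0.01704816785424588 20.3167
```

View pics/s17.png

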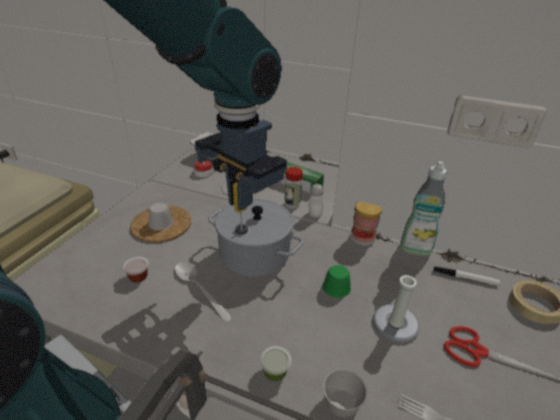

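The last view shows the cup on the trivet at (160,216), the probe in the port at (241,229), and the salt (316,200) and spice (293,188) in place. Handing in.

```bash
python3 -c "
from bench import ctrl
print(ctrl.hand_in())"
```

```text
the job is handed in; nothing more can be done
None
```

The job is handed in at about 20.4 s on the robot's clock, with the arm still holding the thermometer in the port. Handing in gave no verdict.

**What I did**
- **Cup:** I lifted the steel cup off the port and set it down upside down on the trivet. The tool force rose to about 16 N at touchdown, and I then let go.
- **Thermometer:** I gripped the case (17 mm opening, as expected) and lifted it straight out of the stand. I then lowered the probe through the port.

**Last checks**
- **Depth:** The tip is about 69 mm below the port's mouth, worked out from the tool height rather than seen directly.
- **Centring:** The wrist camera puts the probe within about 1 mm of the port's centre. The tool stayed vertical, and the probe looked upright in all three views.
- **Contact:** I felt no force at the tool above noise (about 1 N) once the probe was in the port.
- **Cup position:** The tool was within about 2–3 mm of the trivet's measured centre when it let go. The last picture still shows the cup upside down there.
- **Salt and spice:** Both stand where they were in the last picture.

**Disagreement:** When I measured the port, the side camera put it about 6 mm away in y from the wrist camera's value, and the scene camera about 2 mm away. I went by the wrist camera, because it also predicted the held probe's tip position correctly. The later scene and side views then showed the probe centred in the port.

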